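# Coast check of the sample carousel

## Task

Check that the freshly cleaned sample carousel runs freely: turn it by its tall knob, either way round, up to one turn in four to five seconds (it must never whirl faster than one turn in two), let go, and as it coasts keep the open fingers around the knob, centred on it and not touching, for seven seconds on end while it still turns. Then take hold of the knob again, park it in line with the index post, let it go at rest and leave the things around it alone.

Things in the scene. Friction and masses are not known exactly. Their poses are not given: they have to be found in the camera images.
- carousel_base: Grey foot of the sample carousel, fixed to the bench, 170 mm across; a flat arm runs from it along its -x axis to the index post. Origin: on the bench, on the upright axle about which the platter turns; z up. Place and yaw differ each time. As a solid it includes platter, bottles and knob.
- post_tip (a point): Top of the steel index post, 14 mm thick, which stands outside the platter on the foot's arm, 170 mm from the axle, 88 mm tall, with a short tongue pointing to the axle.
- carousel (a joint): Angle of the platter (rad), growing anticlockwise from above, no stops, counts on past full turns; 0: knob in line with the index post. Turning parts weigh about 2.4 kg, inertia about 0.022 kg m2 (both 0.5 to 1.5 times that). Little friction: 0.001 N m plus 0.001 N m per rad/s; let go at 1.3 rad/s it loses 0.07 to 0.2 rad/s in the first second. No spring.
- platter (a point): Centre of the platter's top, on the axle: an aluminium disc 270 mm across, its top 36 mm above the bench, that carries five capped amber bottles (42 mm thick, tops 104 mm above the bench), fixed to it 100 mm from the axle at 60, 120, 180, 240 and 300 degrees from the knob, and the knob.
- knob (a point): Centre of the knob: upright, black, round, 30 mm thick, from 128 to 172 mm above the bench (this point at 150 mm), turning freely on a 12 mm steel stem fixed to the platter 100 mm from the axle (so fingers need not turn with the platter). Nothing else on the carousel is higher than 104 mm. Gripped from above.
- park (a point): Point, fixed to the foot, where the knob's centre is when parked: 100 mm from the axle towards the index post, 150 mm above the bench.
- jar: Bystander: amber jar with a black cap, 68 mm thick, 95 mm tall, loose on the bench; origin under its centre. Leave alone.
- dish: Bystander: white porcelain dish, 90 mm across, 35 mm tall, loose on the bench; origin under its centre. Leave alone.
- spatula: Bystander: steel spatula 160 mm long lying loose on the bench; origin at its middle. Leave alone.

How it is judged:
By the outcome, as a careful person would: the job done as asked, in the order asked, and still so for the second after the job is handed in, with the robot touching nothing.
It also fails if it takes over 72 s, if anything falls off the work surface, if the arm or the gripper's body presses on something with over 40 N, if the wrist force passes 120 N, or if a joint passes its speed limit or range.

## Robot

A 6-joint arm with a two-finger parallel gripper is mounted at the origin on the work surface. World frame = base frame: x ahead of the robot, y to its left, z up, the work surface at z = 0. Lengths are in mm, angles in rad, forces in N, time in s.
With the tool pointing down it reaches from about 350 to 875 mm from the base axis. Payload 4.2 kg.
Tool frame: the origin (TCP) lies between the finger pads, 19 mm behind the fingertips; this is the grasp point; y points along the fingers, x is the direction in which the jaws open and shut, and the axes are right-handed (so a half turn about y gives the same grasp; the last joint's range is limited). The gripper opens to 85 mm and grips with 20 to 120 N. Pads are 22 mm wide; open, the fingers measure 114 mm over their backs; the gripper's body (76 mm by 85 mm) begins 54 mm behind the grasp point. The pads swing forward as they close: fully open they stand 13 mm farther back than shut.
Start: joints at [-0.907, 0.385, 0.008, 0, -1.194, -0.259], TCP at [246.16, -574.46, 250.012] pointing down, gripper open.
Joint ranges: [-3.14, 3.14], [-1.21, 2.06], [-1.07, 1.41], [-3.16, 2.05], [-2.99, -0.16], [-3.1, 3.1]. Speed limits (rad/s): [2.79, 2.79, 3.14, 3.14, 3.14, 3.14].

## Interface

Orientations are given as a unit quaternion [x, y, z, w].
In Python, from bench import read_state, get_image, job_done gives the robot as it stands.
- The arm moves only by the tool play_rows, never from a script. Its argument "series" is a list of rows, each a list of 7 numbers: the shift along the tool's x, y, z in m, then the turn, a rotation vector about the tool's x, y, z in rad, then the finger opening in m, from 0 to 0.0854. In form: [[x, y, z, wx, wy, wz, claw], ...]. A call has 1 to 10 rows; each row shifts and turns the pose as measured when the row begins, along the tool's axes as they then stand; what a row does not reach is not made up. A row lasts 1/10 s, in which the tool goes at most 50 mm and 8.59 degrees, less where a joint would pass 70% of its speed; a pose out of reach is approached as far as the arm can. A call with a gripper value outside its range is refused whole. The fingers move at their own pace and stop on an object; the grip force is fixed at half the most. Time passes only in rows, so rows that do not move let the fingers close. It gives the time, the measured TCP pose, the force and the opening at its end, in the units of the state.
- read_state(): the state, without advancing time (a new reading comes with each control period).
- get_image(name): name is "scene" or "side" or "wrist"; returns a dict with "color" (420x560x3 uint8, red, green, blue), "intrinsics" (3x3 intrinsics, pixels), "origin" and "orientation" of the camera in the world. Camera axes: x right, y down, z forward; pixel columns grow to the right and rows downward; lengths in mm; the calibration is good to about 2 mm. A picture is of the moment at which its call begins. There is no depth.
- job_done(): hands the job in, once; it reports no verdict.
The state is a dict: "clock": time; "joints": joint angles; "joint_vel": joint speeds; "joint_efforts": joint torques, N m; "position": TCP position; "ee_rot": TCP orientation; "contact_force": force on the tool from outside, world axes, zero at the start; "wrist_torque": the same for the moment, N m; "gripper_width": finger opening in mm.
Only numpy, scipy, OpenCV 4.12 (cv2) and the standard library are available. Lean on these libraries where they do the work, as an engineer would, in place of code of your own. Each camera call takes 0.05 s, during which the arm holds its last target. There are 200 camera calls.

## Working session

There is one attempt and no reset: what is moved stays moved. The work goes in short steps, Python scripts to look and compute and a tool call to move; the robot and the scene stay as the last step left them, time stands still between calls to the robot, and variables do not carry over. Pictures are saved under pics/ and viewed, about 8 in all and at most 12, crops included, and the job is handed in when it is done.

Besides the shell and the picture viewer there is one more tool, called after "Emit:" as name(argument=value, ...), one argument or row to a line, values as JSON. play_rows: Moves the arm, as the interface text tells. Its arguments: {"type":"object","properties":{"series":{"type":"array","items":{"type":"array","items":{"type":"number"}}}},"required":["series"]}

```bash
mkdir -p pics; ls
cat > h.py <<'E'
import numpy as np, cv2
from bench import read_state, get_image, job_done
from scipy.spatial.transform import Rotation as R
def ray(im,u,v):
    K=np.array(im["intrinsics"]); d=R.from_quat(im["orientation"]).apply(np.linalg.inv(K)@[u,v,1]); return np.array(im["origin"]),d
def atz(im,u,v,z):
    o,d=ray(im,u,v); return o+d*(z-o[2])/d[2]
def proj(im,p):
    K=np.array(im["intrinsics"]); c=R.from_quat(im["orientation"]).inv().apply(np.array(p)-im["origin"]); q=K@c; return q[:2]/q[2]
E
python3 - <<'E'
from h import *
import pickle
s=read_state(); print(s)
for n in ["scene","side","wrist"]:
    im=get_image(n); pickle.dump(im,open(n+"0.pkl","wb"))
    print(n,im["origin"],im["orientation"],np.array(im["intrinsics"]).tolist())
    cv2.imwrite(f"pics/{n}0.png",im["color"][:,:,::-1])
E
```

```text
pics
{'clock': 0.0, 'joints': array([-9.07382688e-01,  3.85542162e-01,  6.61516341e-03, -5.10235281e-04,
       -1.19398008e+00, -2.58626431e-01]), 'joint_vel': array([ 1.47907358e-03, -6.37087173e-04, -1.11921018e-04,  4.95275423e-04,
       -9.01098227e-06,  4.80547188e-04]), 'joint_efforts': array([ 4.38600164e-04, -3.92282939e+01,  1.88393980e+01,  4.18600380e+00,
       -4.64276935e-03, -1.46699165e-05]), 'position': array([ 245.96110668, -573.97418682,  248.92437966]), 'ee_rot': array([ 0.38868822,  0.59066123, -0.58986768, -0.38999603]), 'contact_force': array([-0.2615276 , -0.58091813,  0.17228176]), 'wrist_torque': array([ 0.01010848, -0.09436475,  0.00880235]), 'gripper_width': 85.86721628610135}
scene [1164.39909962 -855.10193855  882.33691527] [ 0.83734327  0.29136838 -0.15377004 -0.43625164] [[499.87802346006544, 0.0, 275.9111352270915], [0.0, 499.87802346006544, 205.12249449231044], [0.0, 0.0, 1.0]]
side [  62.99279146  726.10761876 1088.28954802] [-0.23720351  0.90625673 -0.33620646  0.09694558] [[527.030876316606, 0.0, 279.0542177660273], [0.0, 527.030876316606, 200.8897947419787], [0.0, 0.0, 1.0]]
wrist [ 179.44337135 -602.29125348  374.06742343] [0.54481055 0.82563175 0.1229121  0.08003931] [[338.5639456293258, 0.0, 280.1176752867807], [0.0, 338.5639456293258, 208.46264022758766], [0.0, 0.0, 1.0]]
```

View pics/scene0.png

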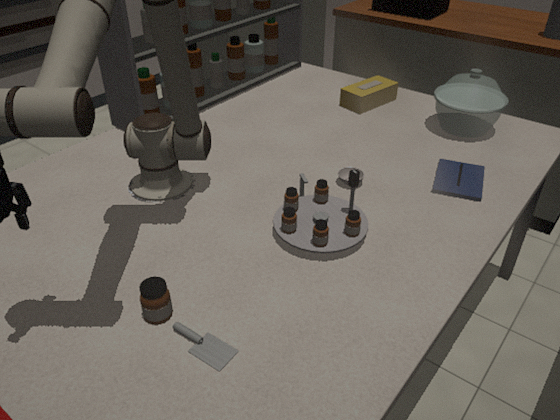

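View pics/side0.png

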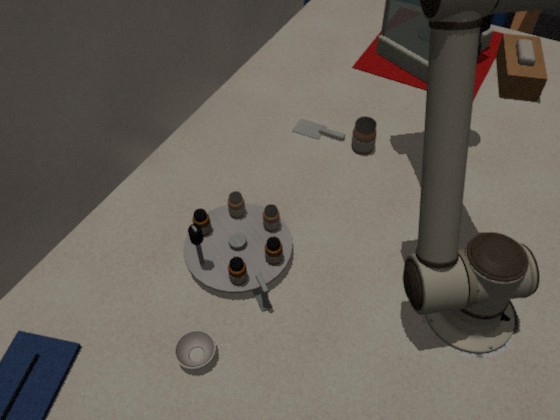

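The scene view shows the carousel with its hub at about (320,217), the knob at (353,178), the post at (303,180), the jar at (155,300) and the spatula at (205,345). In the side view the hub is at about (238,242), the knob at (196,235), the post at (263,285) and the dish at (196,350). I'll enlarge both.

Run:
```python
from h import *
import pickle
a=pickle.load(open("scene0.pkl","rb"));b=pickle.load(open("side0.pkl","rb"))
f=lambda im,x,y:cv2.convertScaleAbs(cv2.resize(im["color"][y:y+140,x:x+132,::-1],None,fx=3,fy=4*.75,interpolation=cv2.INTER_CUBIC),alpha=1.6)
A=f(a,258,140);B=f(b,170,190)
cv2.imwrite("pics/c1.png",np.hstack([A,B]))
print(R.from_quat(read_state()["ee_rot"]).as_matrix().round(3))
```

```text
[[-0.394 -0.001 -0.919]
 [ 0.919  0.001 -0.394]
 [ 0.002 -1.     0.   ]]
```

View pics/c1.png

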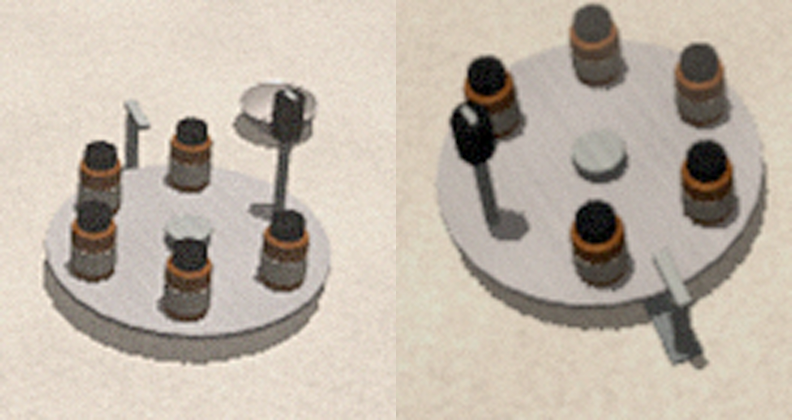

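```bash
cat > fit.py <<'E'
from h import *
import pickle
from scipy.optimize import least_squares
a=pickle.load(open("scene0.pkl","rb"));b=pickle.load(open("side0.pkl","rb"))
L=np.array([(289,114),(190,124),(100,147),(95,208),(188,247),(289,217),(131,106)])/3+[258,140]
Q=(np.array([(474,135),(598,208),(707,148),(699,51),(595,11),(488,64),(683,300)])-[396,0])/3+[170,190]
def pts(p):
    x,y,yaw,th=p; post=yaw+np.pi; k=post+th
    P=[(x+100*np.cos(k+i*np.pi/3),y+100*np.sin(k+i*np.pi/3),150 if i==0 else 104) for i in range(6)]
    return P+[(x+170*np.cos(post),y+170*np.sin(post),88)]
def res(p,sep=False):
    P=pts(p); return np.concatenate([np.array([proj(a,q) for q in P])-L,np.array([proj(b,q) for q in P])-Q]).ravel()
h=atz(b,238,241.5,40);k=atz(b,*Q[0],150);po=atz(b,*Q[6],88)
print(h,k,po, atz(a,*L[0],150),atz(a,*L[6],88))
y0=np.arctan2(*(h-po)[1::-1]);t0=np.arctan2(*(k-h)[1::-1])-y0-np.pi
r=least_squares(res,[h[0],h[1],y0,t0],loss="soft_l1")
print(r.x,res(r.x).round(1).reshape(-1,2).tolist());P=pts(r.x);print(np.round(P,1)); x,y,yaw,_=r.x
print("park",x-100*np.cos(yaw),y-100*np.sin(yaw))
print("dish",atz(b,196,351,20),"jar",atz(b,364,122,95), atz(a,154,287,95))
E
python3 fit.py
```

```text
[551.41651478 108.5597908   40.        ] [592.33335925 203.7840726  150.        ] [404.62569617 218.78001859  88.        ] [598.4557893 202.9508496 150.       ] [416.94500832 207.04152287  88.        ]
[551.64456991 109.79796774  -0.6209329   -1.40499762] [[-1.5, 0.2], [-0.5, 0.1], [-1.1, 0.5], [-1.5, 0.5], [-0.3, 0.1], [-1.2, 0.3], [-0.6, -0.6], [-0.1, -1.9], [-0.8, 1.2], [-0.3, 0.8], [-0.4, 0.4], [-1.5, 0.8], [-1.0, 0.8], [-1.1, -5.1]]
[[595.6 199.6 150. ]
 [495.8 192.8 104. ]
 [451.9 103.  104. ]
 [507.7  20.  104. ]
 [607.5  26.8 104. ]
 [651.4 116.6 104. ]
 [413.4 208.7  88. ]]
park 470.31096424777667 167.97738497747704
dish [481.80309847 388.32403713  20.        ] jar [ 439.14073209 -391.47920072   95.        ] [ 445.00423141 -391.35258721   95.        ]
```

Emit:
play_rows(
  series=[
    [0.033, 0, -0.036, 0, 0, 0, 0.085],
    [0.033, 0, -0.036, 0, 0, 0, 0.085],
    [0.033, 0, -0.036, 0, 0, 0, 0.085],
    [0.033, 0, -0.036, 0, 0, 0, 0.085],
    [0.033, 0, -0.036, 0, 0, 0, 0.085],
    [0.033, 0, -0.036, 0, 0, 0, 0.085],
    [0.033, 0, -0.036, 0, 0, 0, 0.085],
    [0.033, 0, -0.036, 0, 0, 0, 0.085],
    [0.033, 0, -0.036, 0, 0, 0, 0.085],
    [0.033, 0, -0.036, 0, 0, 0, 0.085],
  ],
)

```text
clock: 1.15
position: [449.8, -121.6, 245.9]
ee_rot: [0.391, 0.589, -0.587, -0.395]
contact_force: [1.3, -0.3, -0.3]
gripper_width: 85.3
```

Emit:
play_rows(
  series=[
    [0.032, 0, -0.037, 0, 0, 0, 0.085],
    [0.032, 0, -0.037, 0, 0, 0, 0.085],
    [0.032, 0, -0.037, 0, 0, 0, 0.085],
    [0.032, 0, -0.037, 0, 0, 0, 0.085],
    [0.02, 0, -0.02, 0, 0, 0, 0.085],
    [0, 0, 0, 0, 0, 0, 0.085],
    [0, 0, 0, 0, 0, 0, 0.085],
  ],
)

```text
clock: 1.85
position: [549.5, 91.3, 244.9]
ee_rot: [0.388, 0.59, -0.589, -0.393]
contact_force: [-0.5, -1.1, 0.3]
gripper_width: 84.9
```

Run:
```python
from h import *
import pickle
im=get_image("wrist"); s=read_state(); pickle.dump((im,s),open("w1.pkl","wb")); print(s["position"],s["joints"].round(2),im["origin"])
cv2.imwrite("pics/w1.png",cv2.convertScaleAbs(cv2.resize(im["color"][:,:,::-1],(800,600)),alpha=1.5))
```

```text
[549.49499447  90.96826143 244.90886038] [ 0.45  0.28 -0.16 -0.01 -1.13 -1.62] [483.4585079   62.94261211 370.14919982]
```

View pics/w1.png

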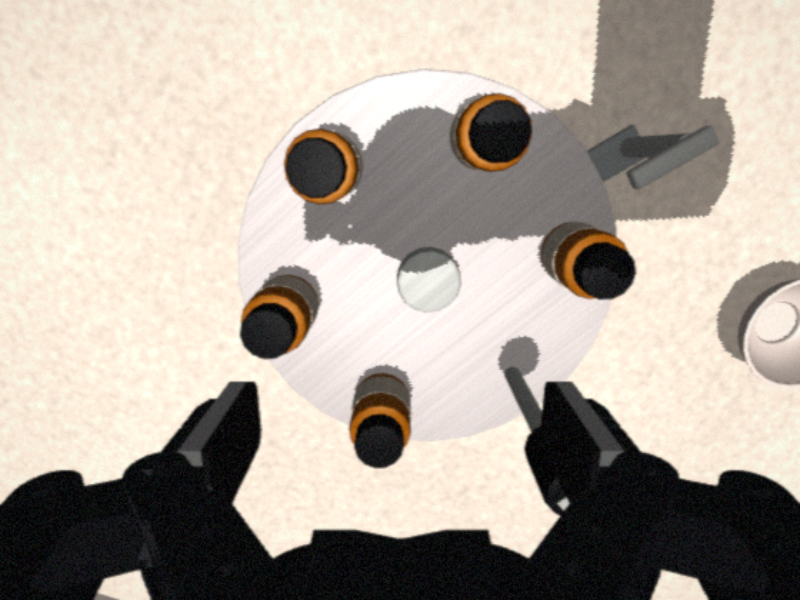

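```bash
cat > fit2.py <<'E'
from fit import *
im,s=pickle.load(open("w1.pkl","rb"))
W=np.array([(604,270),(501,131),(315,167),(269,330),(379,440)])*.7
S=.7
for n,u,v,z in [("inner",632,182,86),("outer",714,134,86),("hub",429,280,40),("post",703,140,88),("foot",632,147,4),("plL",239,255,36),("plR",618,245,36),("plT",428,70,36),("plB",428,440,36)]: print(n,atz(im,u*S,v*S,z).round(1))
def res2(p):
    P=pts(p)[1:6]; return (np.array([proj(im,q) for q in P])-W).ravel()
r2=least_squares(res2,r.x);print(r2.x,res2(r2.x).round(1))
print(np.round(pts(r2.x),1))
E
python3 fit2.py
```

```text
[551.41651478 108.5597908   40.        ] [592.33335925 203.7840726  150.        ] [404.62569617 218.78001859  88.        ] [598.4557893 202.9508496 150.       ] [416.94500832 207.04152287  88.        ]
[551.64456991 109.79796774  -0.6209329   -1.40499762] [[-1.5, 0.2], [-0.5, 0.1], [-1.1, 0.5], [-1.5, 0.5], [-0.3, 0.1], [-1.2, 0.3], [-0.6, -0.6], [-0.1, -1.9], [-0.8, 1.2], [-0.3, 0.8], [-0.4, 0.4], [-1.5, 0.8], [-1.0, 0.8], [-1.1, -5.1]]
[[595.6 199.6 150. ]
 [495.8 192.8 104. ]
 [451.9 103.  104. ]
 [507.7  20.  104. ]
 [607.5  26.8 104. ]
 [651.4 116.6 104. ]
 [413.4 208.7  88. ]]
park 470.31096424777667 167.97738497747704
dish [481.80309847 388.32403713  20.        ] jar [ 439.14073209 -391.47920072   95.        ] [ 445.00423141 -391.35258721   95.        ]
inner [445.6 193.2  86. ]
outer [405. 222.  86.]
hub [553.9 117.   40. ]
post [410.7 217.   88. ]
foot [413.3 218.    4. ]
plL [590.1 -12.4  36. ]
plR [480.  229.4  36. ]
plT [429.7  61.4  36. ]
plB [674.5 170.1  36. ]
[ 550.95071655  114.45520459  463.373831   -465.40629284] [ 2.9  0.4  0.4 -1.7 -0.5 -1.4 -2.4  1.3 -0.5  3.1]
[[595.5 204.  150. ]
 [495.7 197.8 104. ]
 [451.1 108.3 104. ]
 [506.4  24.9 104. ]
 [606.2  31.1 104. ]
 [650.8 120.6 104. ]
 [552.8 284.4  88. ]]
```

The wrist view shows the hub at (429,280), the post's tongue running from (632,182) to (714,134), and the knob stem rising behind the right finger from (518,355). The estimates agree: axle near (551,112), knob near (595,202), post direction about 144°. Next I go above the knob.

Emit:
play_rows(
  series=[
    [0.028, 0.01, -0.029, 0, 0, 0, 0.085],
    [0.028, 0.01, -0.029, 0, 0, 0, 0.085],
    [0.028, 0.012, -0.028, 0, 0, 0, 0.085],
    [0, 0.01, 0, 0, 0, 0, 0.085],
    [0, 0, 0, 0, 0, 0, 0.085],
  ],
)

```text
clock: 2.4
position: [595.9, 197.8, 203.3]
ee_rot: [0.391, 0.588, -0.587, -0.395]
contact_force: [0.2, -0.2, 0.3]
gripper_width: 85.0
```

Run:
```python
from h import *
import pickle
im=get_image("wrist"); s=read_state(); pickle.dump((im,s),open("w2.pkl","wb")); print(s["position"],s["joints"].round(2),im["origin"])
p=s["position"]
print(proj(im,p),proj(im,[p[0],p[1],172]))
cv2.imwrite("pics/w2.png",cv2.convertScaleAbs(cv2.resize(im["color"][150:420,100:460,::-1],(800,600)),alpha=2.2))
```

```text
[596.38033737 197.72746846 204.19928515] [ 0.57  0.42 -0.05 -0.01 -1.1  -1.75] [529.49542501 170.08129675 328.5274142 ]
[278.52483672 289.62639817] [278.44674308 256.59332792]
```

View pics/w2.png

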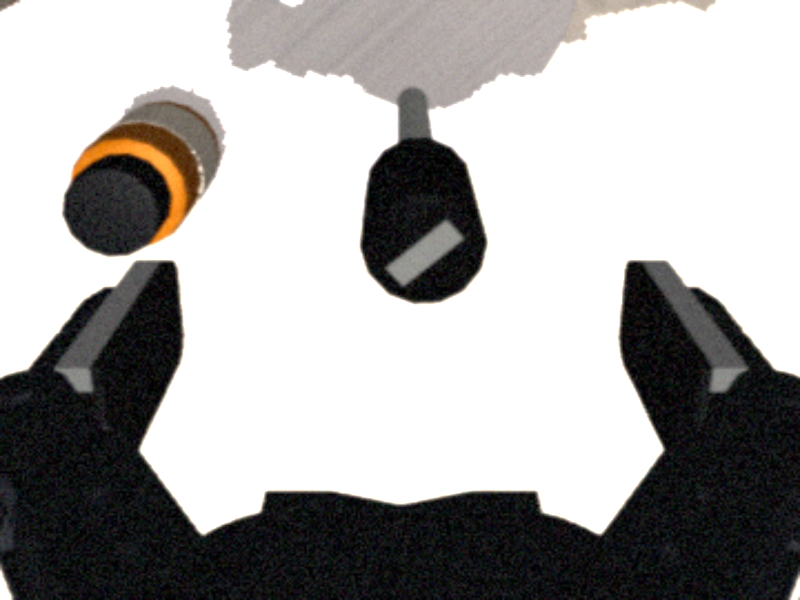

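The knob's top sits at about (425,250) in the crop, 12 px right of the fingers' centre line. That puts the knob about 6 mm along tool +x and 3 mm along +z. I'll correct, descend and grip.

Emit:
play_rows(
  series=[
    [0.006, 0.015, 0.003, 0, 0, 0, 0.085],
    [0, 0.015, 0, 0, 0, 0, 0.085],
    [0, 0.015, 0, 0, 0, 0, 0.085],
    [0, 0.009, 0, 0, 0, 0, 0.085],
    [0, 0, 0, 0, 0, 0, 0.02],
    [0, 0, 0, 0, 0, 0, 0.02],
    [0, 0, 0, 0, 0, 0, 0.02],
    [0, 0, 0, 0, 0, 0, 0.02],
    [0, 0, 0, 0, 0, 0, 0.02],
    [0, 0, 0, 0, 0, 0, 0.02],
  ],
)

```text
clock: 3.45
position: [593.3, 194.9, 158.5]
ee_rot: [0.397, 0.591, -0.581, -0.395]
contact_force: [0.9, 0.0, -2.0]
gripper_width: 28.0
```

Run:
```python
from h import *
s=read_state();print(s["position"],s["contact_force"],s["wrist_torque"],s["gripper_width"],s["clock"])
p=s["position"]
for n in ["wrist"]:
    im=get_image(n)
    print(proj(im,[p[0],p[1],172]))
    cv2.imwrite("pics/w3.png",cv2.convertScaleAbs(cv2.resize(im["color"][150:420,100:460,::-1],(400,300)),alpha=2.2))
```

```text
[593.34337484 194.91596921 158.47383559] [ 0.90125882  0.00287593 -1.96755481] [ 0.12974685 -0.05605725 -0.01052663] 28.02764107390967 3.45
[279.16210481 306.47535345]
```

View pics/w3.png

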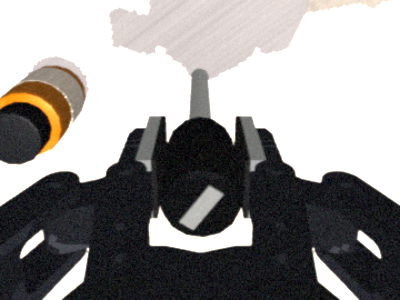

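```bash
cat > plan.py <<'E'
from h import *
import sys
RN=np.array([[-.394,0,-.919],[.919,0,-.394],[0,-1,0]])
RN[:,0]/=np.linalg.norm(RN[:,0]);RN[:,2]=np.cross(RN[:,0],RN[:,1])
def plan(c,phis,claw,ztarget=None,start=None,rad=100):
    """phis: knob angle (world) at end of each row; TCP follows circle c,rad from measured pose"""
    s=read_state(); p=s["position"].copy(); Rm=R.from_quat(s["ee_rot"]).as_matrix()
    dr=R.from_matrix(Rm.T@RN).as_rotvec()
    rows=[]
    for i,f in enumerate(phis):
        t=np.array([c[0]+rad*np.cos(f),c[1]+rad*np.sin(f),p[2] if ztarget is None else np.clip(ztarget,p[2]-5,p[2]+5)])
        d=RN.T@(t-p)/1000; p=t
        rows.append([round(float(v),4) for v in d]+([round(float(v),3) for v in dr] if i==0 else [0,0,0])+[claw])
    return rows
def where(c):
    s=read_state();p=s["position"]-[*c,0];print("t",round(s["clock"],2),"pos",s["position"].round(1),"phi",np.arctan2(p[1],p[0]).round(3),"r",np.hypot(*p[:2]).round(1),"F",s["contact_force"].round(1),"w",s["gripper_width"].round(1));return np.arctan2(p[1],p[0])
E
python3 - <<'E'
from plan import *
c=(551.5,108.5)
f=where(c)
# first point: keep current radial offset by shifting centre so r=100
s=read_state()["position"]; c=(s[0]-100*np.cos(1.12),s[1]-100*np.sin(1.12));print(c)
for x in plan(c,1.12+np.cumsum([.02,.04,.06,.08,.08,.08,.08,.08,.08,.08]),.02): print(x)
E
```

```text
Traceback (most recent call last):
  File "plan.py", line 16, in where
    s=read_state();p=s["position"]-[*c,0];print("t",round(s["clock"],2),"pos",s["position"].round(1),"phi",np.arctan2(p[1],p[0]).round(3),"r",np.hypot(*p[:2]).round(1),"F",s["contact_force"].round(1),"w",s["gripper_width"].round(1));return np.arctan2(p[1],p[0])
                                                                                                                                                                                                            ^^^^^^^^^^^^^^^^^^^^^^^^
AttributeError: 'float' object has no attribute 'round'
```

```bash
sed -i 's/s\["gripper_width"\].round(1)/round(s["gripper_width"],1)/' plan.py
python3 - <<'E'
from plan import *
c=(551.5,108.5)
f=where(c)
s=read_state()["position"]; c=(s[0]-100*np.cos(1.12),s[1]-100*np.sin(1.12));print(c)
for x in plan(c,1.12+np.cumsum([.02,.04,.06,.08,.08,.08,.08,.08,.08,.08]),.02): print(x)
E
```

```text
t 3.5 pos [593.4 194.9 158.5] phi 1.119 r 96.0 F [ 1.1  0.8 -2.3] w 27.9
(np.float64(549.8340131085126), np.float64(104.86297206648821))
[0.0015, 0.0, 0.0013, 0.014, -0.022, 0.006, 0.02]
[0.0029, 0.0, 0.0027, 0, 0, 0, 0.02]
[0.0042, 0.0, 0.0043, 0, 0, 0, 0.02]
[0.0051, 0.0, 0.0061, 0, 0, 0, 0.02]
[0.0046, 0.0, 0.0065, 0, 0, 0, 0.02]
[0.0041, 0.0, 0.0069, 0, 0, 0, 0.02]
[0.0035, 0.0, 0.0072, 0, 0, 0, 0.02]
[0.0029, 0.0, 0.0074, 0, 0, 0, 0.02]
[0.0023, 0.0, 0.0077, 0, 0, 0, 0.02]
[0.0017, 0.0, 0.0078, 0, 0, 0, 0.02]
```

Emit:
play_rows(
  series=[
    [0.0015, 0, 0.0013, 0, 0, 0, 0.02],
    [0.003, 0, 0.0027, 0, 0, 0, 0.02],
    [0.0042, 0, 0.0043, 0, 0, 0, 0.02],
    [0.0051, 0, 0.0061, 0, 0, 0, 0.02],
    [0.0046, 0, 0.0065, 0, 0, 0, 0.02],
    [0.0041, 0, 0.0069, 0, 0, 0, 0.02],
    [0.0035, 0, 0.0072, 0, 0, 0, 0.02],
    [0.0029, 0, 0.0074, 0, 0, 0, 0.02],
    [0.0023, 0, 0.0077, 0, 0, 0, 0.02],
    [0.0017, 0, 0.0078, 0, 0, 0, 0.02],
  ],
)

```text
clock: 4.5
position: [522.1, 207.8, 158.4]
ee_rot: [0.396, 0.594, -0.579, -0.394]
contact_force: [-0.1, 3.2, -1.1]
gripper_width: 28.1
```

Run:
```python
from plan import *
s=read_state();print(s["joint_vel"].round(2),s["position"],s["contact_force"])
im=get_image("wrist");s=read_state();p=s["position"];print(p,s["clock"],s["joint_vel"].round(2),R.from_quat(s["ee_rot"]).as_matrix().round(3).tolist())
cv2.imwrite("pics/w4.png",cv2.convertScaleAbs(im["color"][:,:,::-1],alpha=1.6))
import pickle;pickle.dump((im,s),open("w4.pkl","wb"))
print(proj(im,[p[0],p[1],172]))
```

```text
[ 0.08 -0.13 -0.21  0.    0.07 -0.08] [522.11785599 207.78277853 158.42646928] [-0.09028765  3.20634956 -1.0989071 ]
[519.92630975 207.25567026 158.42615622] 4.55 [-0.    0.01  0.02 -0.02 -0.02  0.02] [[-0.375, 0.01, -0.927], [0.927, 0.015, -0.375], [0.01, -1.0, -0.015]]
[280.01076378 301.62714071]
```

View pics/w4.png

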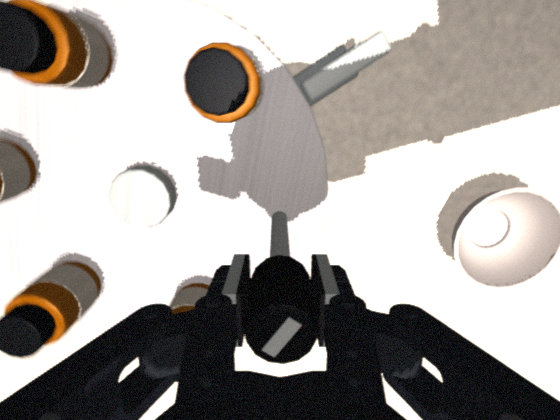

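```bash
cat > chk.py <<'E'
from h import *
import pickle
from scipy.optimize import least_squares
im,s=pickle.load(open("w4.pkl","rb")); T=s["position"]
obs=[(0,172,282,325),(60,104,219,78),(120,104,15,42),(240,104,22,334),(None,44,140,196)]
def pt(p,a,z):
    if a is None: return (p[0],p[1],z)
    f=p[2]+np.radians(a); return (p[0]+100*np.cos(f),p[1]+100*np.sin(f),z)
for use in (obs,obs[1:]):
    def res(p): return np.concatenate([proj(im,pt(p,a,z))-[u,v] for a,z,u,v in use])
    r=least_squares(res,[551,110,1.9]); k=np.array(pt(r.x,0,150))
    print(r.x,res(r.x).round(1)); print("knob",k,"TCP",T,"knob-TCP in tool",R.from_quat(s["ee_rot"]).inv().apply(k-T).round(1))
    print(proj(im,(k[0],k[1],172)))
i,o=atz(im,310,97,86),atz(im,388,42,86); print("tongue",i,o,np.degrees(np.arctan2(*(o-i)[1::-1])))
for q in (i,o): print(np.degrees(np.arctan2(q[1]-r.x[1],q[0]-r.x[0])),np.hypot(*(q[:2]-r.x[:2])))
E
python3 chk.py
```

```text
[550.16630265 116.33351435   1.76211049] [ 4.5  6.  -1.1  1.4 -7.9 -6.3 -1.2  3.1  6.9 -1.3]
knob [531.15137842 214.50903399 150.        ] TCP [519.92630975 207.25567026 158.42615622] knob-TCP in tool [  2.4   8.6 -13. ]
[286.48915271 330.99160066]
[550.7175642  117.0916165    1.75551782] [ 1.1  4.1 -5.2 -5.  -1.   3.6  7.7 -0.2]
knob [532.35028747 215.39036088 150.        ] TCP [519.92630975 207.25567026 158.42615622] knob-TCP in tool [  2.8   8.7 -14.4]
[287.41113289 334.10551088]
tongue [445.43001134 195.72574711  86.        ] [404.76942661 222.80139366  86.        ] 146.34058526702222
143.2457428677131 131.41078830596405
144.08430396492403 180.20936670836238
```

I had the image's vertical direction reversed. Image-down is tool −z, so the knob sits about 11 mm off the pad centre, which matches the chord check. I'll open, shift, square up and re-grip.

Run:
```python
from plan import *
s=read_state();print(R.from_matrix(R.from_quat(s["ee_rot"]).as_matrix().T@RN).as_rotvec().round(3),s["gripper_width"])
```

```text
[ 0.015 -0.02   0.01 ] 28.16307375528513
```

Emit:
play_rows(
  series=[
    [0, 0, 0, 0, 0, 0, 0.085],
    [0, 0, 0, 0, 0, 0, 0.085],
    [0, 0, 0, 0, 0, 0, 0.085],
    [0, 0, 0, 0, 0, 0, 0.085],
  ],
)

```text
clock: 4.95
position: [518.6, 204.5, 159.3]
ee_rot: [0.396, 0.591, -0.581, -0.395]
contact_force: [0.7, 1.4, 0.1]
gripper_width: 83.5
```

```bash
cat > look.py <<'E'
from plan import *
import sys
def knobpix(im):
    # black knob's silhouette between the fingers, marker: grey bar on top; returns marker centre px
    c=im["color"]; return c
im=get_image("wrist");s=read_state();p=s["position"]
print("t",s["clock"],p.round(1),"w",s["gripper_width"],"F",s["contact_force"].round(1),"dr",R.from_matrix(R.from_quat(s["ee_rot"]).as_matrix().T@RN).as_rotvec().round(3))
print("TCP axis z172:",proj(im,[p[0],p[1],172]).round(1))
cv2.imwrite("pics/%s.png"%sys.argv[1],cv2.convertScaleAbs(im["color"][:,:,::-1],alpha=1.6))
import pickle;pickle.dump((im,s),open(sys.argv[1]+".pkl","wb"))
E
python3 look.py w5
```

```text
t 5.0 [518.6 204.5 159.2] w 85.10532481500745 F [ 0.2 -0.5  0.3] dr [ 0.012 -0.021  0.007]
TCP axis z172: [279.2 305.4]
```

View pics/w5.png

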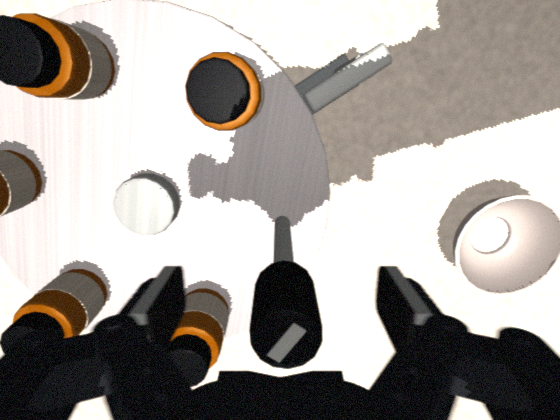

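The open view shows the knob's top at about (286,338) and clear between the fingers, with the fingers' axis at (279,305). I'll build a marker detector from this frame and get the offset.

```bash
cat > mark.py <<'E'
from plan import *
import pickle
def marker(im):
    """centre of the grey bar on the knob's black top: bright blob ringed by dark"""
    g=cv2.cvtColor(im["color"],cv2.COLOR_RGB2GRAY); m=(g>45).astype(np.uint8)
    n,l,st,ce=cv2.connectedComponentsWithStats(m)
    out=[]
    for i in range(1,n):
        x,y,w,h,a=st[i]
        if not(120<a<1200) or x<2 or y<2 or x+w>558 or y+h>418: continue
        b=(l==i).astype(np.uint8); ring=cv2.dilate(b,np.ones((9,9)))-cv2.dilate(b,np.ones((3,3)))
        out.append((float(g[ring>0].mean()),int(a),ce[i].round(1).tolist(),float(g[l==i].mean())))
    return sorted(out)[:4]
if __name__=="__main__":
    for n in ("w2","w4","w5"):
        im,s=pickle.load(open(n+".pkl","rb"));T=s["position"]
        for o in marker(im):
            q=atz(im,*o[2],172); print(n,o,q.round(1),(RN.T@(q-T)).round(1))
    print((RN.T@(atz(im,286.5,336,172)-T)).round(1),im["origin"]-T)
E
python3 mark.py
```

```text
w2 (7.30365296803653, 397, [290.6, 263.5], 65.96977329974811) [597.6 204.9 172. ] [ 6.1 32.2 -3.9]
w4 (8.725925925925926, 672, [281.3, 336.8], 77.98809523809524) [534.4 213.7 172. ] [  0.2 -13.6 -15.8]
w4 (12.42090395480226, 239, [431.5, 368.9], 146.7531380753138) [526.4 276.2 172. ] [ 60.8 -13.6 -33.1]
w4 (12.436781609195402, 235, [128.7, 368.9], 149.62978723404257) [571.3 162.5 172. ] [-61.4 -13.6 -29.6]
w5 (8.96629213483146, 644, [286.2, 342.3], 74.03105590062111) [533.2 213.4 172. ] [  2.4 -12.8 -16.9]
[  2.6 -12.8 -13.9] [-68.3217999  -28.05493118 124.14611862]
```

Emit:
play_rows(
  series=[
    [0.002, 0.005, -0.007, 0.01, -0.02, 0.005, 0.085],
    [0, 0.004, -0.007, 0, 0, 0, 0.085],
    [0, 0, 0, 0, -0.142, 0, 0.085],
    [0, 0, 0, 0, -0.142, 0, 0.085],
    [0, 0, 0, 0, -0.142, 0, 0.085],
    [0, 0, 0, 0, -0.142, 0, 0.085],
    [0, 0, 0, 0, -0.142, 0, 0.085],
    [0, 0, 0, 0, -0.142, 0, 0.085],
    [0, 0, 0, 0, -0.142, 0, 0.085],
    [0, 0, 0, 0, -0.142, 0, 0.085],
  ],
)

```text
clock: 6.0
position: [536.9, 213.9, 144.0]
ee_rot: [0.007, -0.706, 0.708, -0.005]
contact_force: [-0.3, -0.0, 0.1]
gripper_width: 85.2
```

```bash
python3 look.py w6
python3 - <<'E'
from mark import *
im,s=pickle.load(open("w6.pkl","rb"));T=s["position"]
for o in marker(im):
    q=atz(im,*o[2],172); print(o,q.round(1),R.from_quat(s["ee_rot"]).inv().apply(q-T).round(1))
E
```

```text
t 6.05 [537.  213.9 143.8] w 85.03057283483622 F [-0.5 -0.6  0.3] dr [-4.000e-03  1.187e+00  1.000e-03]
TCP axis z172: [284.4 332. ]
(8.73758865248227, 915, [297.5, 332.6], 76.65901639344263) [532.5 214.1 172. ] [  4.5 -28.1  -0.2]
```

The marker gives the same knob position from two views 68° apart: (532.5,214.1) and (533.2,213.4). The axle is therefore about (552,115). The tool axes are now aligned with the world, so I keep this orientation, centre on the knob and grip.

Emit:
play_rows(
  series=[
    [0.0045, -0.005, 0, 0, 0.01, 0, 0.085],
    [0, 0, 0, 0, 0, 0, 0.085],
    [0, 0, 0, 0, 0, 0, 0.02],
    [0, 0, 0, 0, 0, 0, 0.02],
    [0, 0, 0, 0, 0, 0, 0.02],
    [0, 0, 0, 0, 0, 0, 0.02],
    [0, 0, 0, 0, 0, 0, 0.02],
  ],
)

```text
clock: 6.75
position: [532.9, 214.2, 148.5]
ee_rot: [0.002, -0.706, 0.708, 0.001]
contact_force: [0.1, -0.4, -1.0]
gripper_width: 28.8
```

```bash
sed -i 's/^RN=.*/RN=np.array([[-1.,0,0],[0,0,-1],[0,-1,0]])/; /^RN\[/d' plan.py; python3 look.py w7
cat > off.py <<'E'
from mark import *
import sys
im,s=pickle.load(open(sys.argv[1]+".pkl","rb"));T=s["position"]
for o in marker(im)[:2]:
    q=atz(im,*o[2],172); c=q[:2]-[552,115];print(o,"knob",q.round(1),"off tool",R.from_quat(s["ee_rot"]).inv().apply(q-T).round(1),"phi",np.arctan2(c[1],c[0]).round(3),"r",np.hypot(*c).round(1))
E
python3 off.py w7
```

```text
t 6.8 [532.7 214.1 148.5] w 28.817783512361355 F [-0.1  0.2 -0.2] dr [-0.004  0.001  0.005]
TCP axis z172: [285.  323.4]
(10.21062271062271, 873, [280.5, 324.2], 84.30584192439862) knob [534.3 214.4 172. ] off tool [ -1.5 -23.5  -0.2] phi 1.747 r 101.0
(12.771929824561404, 207, [432.4, 369.1], 93.54106280193237) knob [478.6 233.7 172. ] off tool [ 54.2 -23.3 -19.5] phi 2.125 r 139.5
```

Run:
```python
from plan import *
c=(551.8,115.5); f=where(c)
for x in plan(c,f+np.cumsum([.02,.04,.06,.08,.1,.1,.1,.1,.1,.1]),.02): print(x)
```

```text
t 6.8 pos [532.7 214.1 148.5] phi 1.762 r 100.4 F [-0.1  0.2 -0.2] w 28.8
[0.0019, 0.0, 0.0008, -0.004, 0.001, 0.005, 0.02]
[0.0039, 0.0, 0.0009, 0, 0, 0, 0.02]
[0.0058, 0.0, 0.0017, 0, 0, 0, 0.02]
[0.0075, 0.0, 0.0028, 0, 0, 0, 0.02]
[0.009, 0.0, 0.0043, 0, 0, 0, 0.02]
[0.0086, 0.0, 0.0052, 0, 0, 0, 0.02]
[0.008, 0.0, 0.006, 0, 0, 0, 0.02]
[0.0074, 0.0, 0.0068, 0, 0, 0, 0.02]
[0.0067, 0.0, 0.0075, 0, 0, 0, 0.02]
[0.0059, 0.0, 0.0081, 0, 0, 0, 0.02]
```

Emit:
play_rows(
  series=[
    [0.002, 0, 0.0006, 0, 0, 0, 0.02],
    [0.0039, 0, 0.0009, 0, 0, 0, 0.02],
    [0.0058, 0, 0.0017, 0, 0, 0, 0.02],
    [0.0075, 0, 0.0028, 0, 0, 0, 0.02],
    [0.009, 0, 0.0043, 0, 0, 0, 0.02],
    [0.0086, 0, 0.0052, 0, 0, 0, 0.02],
    [0.008, 0, 0.006, 0, 0, 0, 0.02],
    [0.0074, 0, 0.0068, 0, 0, 0, 0.02],
    [0.0067, 0, 0.0075, 0, 0, 0, 0.02],
    [0.0059, 0, 0.0081, 0, 0, 0, 0.02],
  ],
)

```text
clock: 7.8
position: [463.5, 164.8, 148.5]
ee_rot: [0.001, -0.705, 0.709, -0.0]
contact_force: [8.7, -5.6, -5.7]
gripper_width: 28.6
```

Run:
```python
from plan import *
for c in ((551.8,115.5),): f=where(c)
s=read_state();print(R.from_matrix(R.from_quat(s["ee_rot"]).as_matrix().T@RN).as_rotvec().round(3))
for x in plan(c,f+np.cumsum([.11,.12,.13,.14,.14,.14,.14,.14,.14,.14]),.02): print(x)
```

```text
t 7.8 pos [463.5 164.8 148.5] phi 2.632 r 101.2 F [ 8.7 -5.6 -5.7] w 28.6
[-0.006  0.002  0.002]
[0.0038, 0.0, 0.0105, -0.006, 0.002, 0.002, 0.02]
[0.004, 0.0, 0.0113, 0, 0, 0, 0.02]
[0.0028, 0.0, 0.0127, 0, 0, 0, 0.02]
[0.0011, 0.0, 0.0139, 0, 0, 0, 0.02]
[-0.0008, 0.0, 0.014, 0, 0, 0, 0.02]
[-0.0028, 0.0, 0.0137, 0, 0, 0, 0.02]
[-0.0047, 0.0, 0.0132, 0, 0, 0, 0.02]
[-0.0065, 0.0, 0.0124, 0, 0, 0, 0.02]
[-0.0081, 0.0, 0.0114, 0, 0, 0, 0.02]
[-0.0096, 0.0, 0.0101, 0, 0, 0, 0.02]
```

Run:
```python
from plan import *
c=(551.8,115.5); f=where(c)
# rows as pure tangential chords, direction led by 0.05 rad, gain-aware
def rows(f,ds,claw,lead=.05,gain=1.09,off0=0):
    for d in ds:
        m=f+d/2+lead; v=100*d/gain/1000*np.array([-np.sin(m),np.cos(m),0]); print([*(RN.T@v).round(4).tolist(),0,0,0,claw]); f+=d
    print("end",f)
rows(f,[.115,.125,.135,.14,.14,.14,.14,.14,.14,.14],.02)
```

```text
t 7.8 pos [463.5 164.8 148.5] phi 2.632 r 101.2 F [ 8.7 -5.6 -5.7] w 28.6
[0.0041, 0.0, 0.0097, 0, 0, 0, 0.02]
[0.0032, 0.0, 0.011, 0, 0, 0, 0.02]
[0.0019, 0.0, 0.0122, 0, 0, 0, 0.02]
[0.0002, 0.0, 0.0128, 0, 0, 0, 0.02]
[-0.0016, 0.0, 0.0127, 0, 0, 0, 0.02]
[-0.0034, 0.0, 0.0124, 0, 0, 0, 0.02]
[-0.0051, 0.0, 0.0118, 0, 0, 0, 0.02]
[-0.0067, 0.0, 0.011, 0, 0, 0, 0.02]
[-0.0081, 0.0, 0.0099, 0, 0, 0, 0.02]
[-0.0094, 0.0, 0.0087, 0, 0, 0, 0.02]
end 3.9873937185900163
```

Emit:
play_rows(
  series=[
    [0.0041, 0, 0.0097, 0, 0, 0, 0.02],
    [0.0032, 0, 0.011, 0, 0, 0, 0.02],
    [0.0019, 0, 0.0122, 0, 0, 0, 0.02],
    [0.0002, 0, 0.0128, 0, 0, 0, 0.02],
    [-0.0016, 0, 0.0127, 0, 0, 0, 0.02],
    [-0.0034, 0, 0.0124, 0, 0, 0, 0.02],
    [-0.0051, 0, 0.0118, 0, 0, 0, 0.02],
    [-0.0067, 0, 0.011, 0, 0, 0, 0.02],
    [-0.0081, 0, 0.0099, 0, 0, 0, 0.02],
    [-0.0094, 0, 0.0087, 0, 0, 0, 0.02],
  ],
)

```text
clock: 8.8
position: [484.5, 41.0, 148.5]
ee_rot: [0.002, -0.705, 0.709, 0.003]
contact_force: [0.4, 0.8, -1.0]
gripper_width: 28.4
```

```bash
cat >> plan.py <<'E'
def rows(f,ds,claw,lead=.05,gain=1.09,first=(0,0)):
    for i,d in enumerate(ds):
        m=f+d/2+lead; v=100*d/gain/1000*np.array([-np.sin(m),np.cos(m),0])
        if i in(0,1): v[:2]+=np.array(first)/2000
        print([*(RN.T@v).round(4).tolist(),0,0,0,claw if np.isscalar(claw) else claw[i]]); f+=d
    print("end",f)
E
python3 - <<'E'
from plan import *
c=(551.8,115.5); f=where(c); s=read_state(); print(R.from_matrix(R.from_quat(s["ee_rot"]).as_matrix().T@RN).as_rotvec().round(3),s["joint_vel"].round(2))
P=np.array([[532.7,214.1],[463.5,164.8],s["position"][:2]])
A=np.c_[2*P,np.ones(3)];x=np.linalg.solve(A,(P**2).sum(1));print("3pt circle",x[:2],np.sqrt(x[2]+x[0]**2+x[1]**2))
rows(f,[.14]*10,.02)
E
```

```text
t 8.8 pos [484.5  41.  148.5] phi -2.305 r 100.4 F [ 0.4  0.8 -1. ] w 28.4
[-0.006 -0.001  0.007] [-0.28  0.14  0.21  0.   -0.04  0.28]
3pt circle [550.51751937 115.87409046] 99.82881999242721
[-0.0105, 0.0, 0.0074, 0, 0, 0, 0.02]
[-0.0114, 0.0, 0.0059, 0, 0, 0, 0.02]
[-0.0121, 0.0, 0.0042, 0, 0, 0, 0.02]
[-0.0126, 0.0, 0.0025, 0, 0, 0, 0.02]
[-0.0128, 0.0, 0.0007, 0, 0, 0, 0.02]
[-0.0128, 0.0, -0.0011, 0, 0, 0, 0.02]
[-0.0125, 0.0, -0.0029, 0, 0, 0, 0.02]
[-0.012, 0.0, -0.0046, 0, 0, 0, 0.02]
[-0.0112, 0.0, -0.0062, 0, 0, 0, 0.02]
[-0.0103, 0.0, -0.0077, 0, 0, 0, 0.02]
end -0.9048511534437275
```

Emit:
play_rows(
  series=[
    [-0.0105, 0, 0.0074, 0, 0, 0, 0.02],
    [-0.0114, 0, 0.0059, 0, 0, 0, 0.02],
    [-0.0121, 0, 0.0042, 0, 0, 0, 0.02],
    [-0.0126, 0, 0.0025, 0, 0, 0, 0.02],
    [-0.0128, 0, 0.0007, 0, 0, 0, 0.02],
    [-0.0128, 0, -0.0011, 0, 0, 0, 0.02],
    [-0.0125, 0, -0.0029, 0, 0, 0, 0.085],
    [-0.012, 0, -0.0046, 0, 0, 0, 0.085],
    [-0.0112, 0, -0.0062, 0, 0, 0, 0.085],
    [-0.0103, 0, -0.0077, 0, 0, 0, 0.085],
  ],
)

```text
clock: 9.8
position: [616.0, 37.6, 147.9]
ee_rot: [0.001, -0.704, 0.71, 0.002]
contact_force: [-0.1, 0.6, 0.1]
gripper_width: 83.9
```

```bash
cat > trk.py <<'E'
from mark import *
import sys,json,os
# python3 trk.py name : look, log knob angle, fit coast, print rows for next second
C=np.array([551.2,115.6]); B=np.array([1.5,0,0]) # axle, wrist-camera bias (tool frame)
s0=read_state(); im=get_image("wrist"); s=read_state(); pickle.dump((im,s0),open(sys.argv[1]+".pkl","wb"))
Rm=R.from_quat(s0["ee_rot"]).as_matrix(); T=s0["position"]
m=[o for o in marker(im) if abs(o[2][0]-285)<70 and 250<o[2][1]<400]
print("t",s0["clock"],"T",T.round(1),"T after pic",s["position"].round(1),"w",round(s["gripper_width"],1),"F",s0["contact_force"].round(1),"dr",R.from_matrix(Rm.T@RN).as_rotvec().round(3)); print(m[:2])
if m:
    q=atz(im,*m[0][2],172)+Rm@B; d=q[:2]-C; e=(Rm.T@(q-T))[[0,2]]
    L=json.load(open("log.json")) if os.path.exists("log.json") else []
    f=np.arctan2(d[1],d[0]); 
    if L: f+=2*np.pi*round((L[-1][1]+1.3*(s0["clock"]-L[-1][0])-f)/(2*np.pi))
    L.append([s0["clock"],float(f)]); json.dump(L,open("log.json","w"))
    tm=[(L[i+1][1]-L[i][1])/(L[i+1][0]-L[i][0]) for i in range(len(L)-1)]
    print("knob",q.round(1),"off tool x,z",e.round(1),"phi",round(f,3),"r",np.hypot(*d).round(1),"rates",np.round(tm,3))
    print("kpos",L)
E
python3 trk.py k1
```

```text
t 9.8 T [616.   37.6 147.9] T after pic [617.9  38.7 147.9] w 85.1 F [-0.1  0.6  0.1] dr [-0.007 -0.003  0.004]
[(8.22163120567376, 844, [284.1, 328.1], 71.3803317535545)]
knob [614.6  39.1 172. ] off tool x,z [ 1.5 -1.3] phi -0.879 r 99.3 rates []
kpos [[9.8, -0.8788914214867038]]
```

```bash
cat > nxt.py <<'E'
from plan import *
import json,sys
# rows for next n tenths: knob phi0 at t0, speed w0, decel a
def go(t0,phi0,w0,a,n=10,gain=1.09,lead=.05,claw=.085,C=np.array([551.2,115.6])):
    s=read_state(); t=s["clock"]; T=s["position"][:2]
    ph=lambda x: phi0+w0*(x-t0)-a*(x-t0)**2/2
    K=lambda x: C+100*np.array([np.cos(ph(x)),np.sin(ph(x))])
    e=K(t)-T; print("lag now (world)",e.round(1),"knob phi",ph(t).round(3),"w",(w0-a*(t-t0)))
    rows(ph(t),[ph(t+.1*(k+1))-ph(t+.1*k) for k in range(n)],claw,lead,gain,first=e)
E
python3 - <<'E'
from nxt import *
go(9.8,-.879,1.4,.1)
E
```

```text
Traceback (most recent call last):
  File "nxt.py", line 8, in go
    e=K(t)-T; print("lag now (world)",e.round(1),"knob phi",ph(t).round(3),"w",(w0-a*(t-t0)))
                                                            ^^^^^^^^^^^
AttributeError: 'float' object has no attribute 'round'
```

```bash
sed -i 's/ph(t).round(3)/round(float(ph(t)),3)/' nxt.py
python3 - <<'E'
from nxt import *
go(9.8,-.879,1.4,.1)
E
```

```text
lag now (world) [2.3 4.5] knob phi -0.809 w 1.395
[-0.0093, 0.0, -0.0121, 0, 0, 0, 0.085]
[-0.0078, 0.0, -0.013, 0, 0, 0, 0.085]
[-0.0051, 0.0, -0.0115, 0, 0, 0, 0.085]
[-0.0034, 0.0, -0.012, 0, 0, 0, 0.085]
[-0.0017, 0.0, -0.0123, 0, 0, 0, 0.085]
[-0.0001, 0.0, -0.0123, 0, 0, 0, 0.085]
[0.0015, 0.0, -0.0121, 0, 0, 0, 0.085]
[0.0031, 0.0, -0.0117, 0, 0, 0, 0.085]
[0.0046, 0.0, -0.0111, 0, 0, 0, 0.085]
[0.0059, 0.0, -0.0103, 0, 0, 0, 0.085]
end 0.5358749999999985
```

Emit:
play_rows(
  series=[
    [-0.0093, 0, -0.0121, 0, 0, 0, 0.085],
    [-0.0078, 0, -0.013, 0, 0, 0, 0.085],
    [-0.0051, 0, -0.0115, 0, 0, 0, 0.085],
    [-0.0034, 0, -0.012, 0, 0, 0, 0.085],
    [-0.0017, 0, -0.0123, 0, 0, 0, 0.085],
    [-0.0001, 0, -0.0123, 0, 0, 0, 0.085],
    [0.0015, 0, -0.0121, 0, 0, 0, 0.085],
    [0.0031, 0, -0.0117, 0, 0, 0, 0.085],
    [0.0046, 0, -0.0111, 0, 0, 0, 0.085],
    [0.0059, 0, -0.0103, 0, 0, 0, 0.085],
  ],
)

```text
clock: 10.85
position: [631.8, 165.3, 146.2]
ee_rot: [0.001, -0.704, 0.71, 0.002]
contact_force: [0.6, -0.2, -0.2]
gripper_width: 85.2
```

```bash
python3 trk.py k2
```

```text
t 10.85 T [631.8 165.3 146.2] T after pic [631.  166.7 146.3] w 85.3 F [ 0.6 -0.2 -0.2] dr [-0.008 -0.001  0.003]
[(7.482142857142857, 823, [268.2, 335.1], 67.90886998784933)]
knob [635.9 168.4 172. ] off tool x,z [-4.  -2.9] phi 0.557 r 99.8 rates [1.368]
kpos [[9.8, -0.8788914214867038], [10.85, 0.5574619278987233]]
```

Run:
```python
from nxt import *
go(10.85,.557,1.315,.1,lead=.012)
```

```text
lag now (world) [1.5 7.2] knob phi 0.623 w 1.3099999999999998
[0.007, 0.0, -0.0128, 0, 0, 0, 0.085]
[0.008, 0.0, -0.0116, 0, 0, 0, 0.085]
[0.0096, 0.0, -0.0068, 0, 0, 0, 0.085]
[0.0104, 0.0, -0.0054, 0, 0, 0, 0.085]
[0.0109, 0.0, -0.0041, 0, 0, 0, 0.085]
[0.0112, 0.0, -0.0026, 0, 0, 0, 0.085]
[0.0114, 0.0, -0.0012, 0, 0, 0, 0.085]
[0.0113, 0.0, 0.0002, 0, 0, 0, 0.085]
[0.0111, 0.0, 0.0016, 0, 0, 0, 0.085]
[0.0108, 0.0, 0.0029, 0, 0, 0, 0.085]
end 1.8826250000000007
```

Emit:
play_rows(
  series=[
    [0.007, -0.001, -0.0128, 0, 0, 0, 0.085],
    [0.008, -0.001, -0.0116, 0, 0, 0, 0.085],
    [0.0096, -0.001, -0.0068, 0, 0, 0, 0.085],
    [0.0104, 0, -0.0054, 0, 0, 0, 0.085],
    [0.0109, 0, -0.0041, 0, 0, 0, 0.085],
    [0.0112, 0, -0.0026, 0, 0, 0, 0.085],
    [0.0114, 0, -0.0012, 0, 0, 0, 0.085],
    [0.0113, 0, 0.0002, 0, 0, 0, 0.085],
    [0.0111, 0, 0.0016, 0, 0, 0, 0.085],
    [0.0108, 0, 0.0029, 0, 0, 0, 0.085],
  ],
)

```text
clock: 11.9
position: [519.8, 209.7, 150.1]
ee_rot: [0.001, -0.705, 0.71, 0.001]
contact_force: [-0.5, -0.3, -0.6]
gripper_width: 85.0
```

```bash
python3 trk.py k3
```

```text
t 11.9 T [519.8 209.7 150.1] T after pic [518.  208.9 150.1] w 85.0 F [-0.5 -0.3 -0.6] dr [-0.007  0.     0.004]
[(8.823045267489713, 833, [283.8, 323.3], 75.03001200480192)]
knob [518.5 210.8 172. ] off tool x,z [ 1.4 -1. ] phi 1.902 r 100.7 rates [1.368 1.281]
kpos [[9.8, -0.8788914214867038], [10.85, 0.5574619278987233], [11.9, 1.9020332903440282]]
```

Run:
```python
from nxt import *
go(11.9,1.902,1.238,.08,lead=.012)
```

```text
lag now (world) [-5.1 -0.9] knob phi 1.964 w 1.234
[0.0126, 0.0, 0.0055, 0, 0, 0, 0.085]
[0.0119, 0.0, 0.0067, 0, 0, 0, 0.085]
[0.0084, 0.0, 0.0073, 0, 0, 0, 0.085]
[0.0075, 0.0, 0.0082, 0, 0, 0, 0.085]
[0.0064, 0.0, 0.009, 0, 0, 0, 0.085]
[0.0052, 0.0, 0.0096, 0, 0, 0, 0.085]
[0.004, 0.0, 0.0101, 0, 0, 0, 0.085]
[0.0028, 0.0, 0.0104, 0, 0, 0, 0.085]
[0.0016, 0.0, 0.0106, 0, 0, 0, 0.085]
[0.0003, 0.0, 0.0106, 0, 0, 0, 0.085]
end 3.1577999999999986
```

Emit:
play_rows(
  series=[
    [0.0126, 0, 0.0055, 0, 0, 0, 0.085],
    [0.0119, 0, 0.0067, 0, 0, 0, 0.085],
    [0.0084, 0, 0.0073, 0, 0, 0, 0.085],
    [0.0075, 0, 0.0082, 0, 0, 0, 0.085],
    [0.0064, 0, 0.009, 0, 0, 0, 0.085],
    [0.0052, 0, 0.0096, 0, 0, 0, 0.085],
    [0.004, 0, 0.0101, 0, 0, 0, 0.085],
    [0.0028, 0, 0.0104, 0, 0, 0, 0.085],
    [0.0016, 0, 0.0106, 0, 0, 0, 0.085],
    [0.0003, 0, 0.0106, 0, 0, 0, 0.085],
  ],
)

```text
clock: 12.95
position: [453.9, 114.4, 151.8]
ee_rot: [0.001, -0.705, 0.709, 0.001]
contact_force: [0.4, -0.1, -0.4]
gripper_width: 85.2
```

```bash
python3 trk.py k4
```

```text
t 12.95 T [453.9 114.4 151.8] T after pic [453.4 113.2 151.7] w 84.7 F [ 0.4 -0.1 -0.4] dr [-0.007  0.     0.003]
[(8.719780219780219, 800, [289.4, 315.6], 73.03625)]
knob [450.5 113.5 172. ] off tool x,z [3.5 1. ] phi 3.163 r 100.8 rates [1.368 1.281 1.201]
kpos [[9.8, -0.8788914214867038], [10.85, 0.5574619278987233], [11.9, 1.9020332903440282], [12.95, 3.1627831489807514]]
```

Run:
```python
from nxt import *
go(12.95,3.163,1.161,.075,lead=.0)
```

```text
lag now (world) [-1.9 -5.5] knob phi 3.221 w 1.15725
[-0.0005, 0.0, 0.0132, 0, 0, 0, 0.085]
[-0.0017, 0.0, 0.0129, 0, 0, 0, 0.085]
[-0.0037, 0.0, 0.0098, 0, 0, 0, 0.085]
[-0.0048, 0.0, 0.0092, 0, 0, 0, 0.085]
[-0.0058, 0.0, 0.0086, 0, 0, 0, 0.085]
[-0.0066, 0.0, 0.0078, 0, 0, 0, 0.085]
[-0.0074, 0.0, 0.007, 0, 0, 0, 0.085]
[-0.0081, 0.0, 0.0061, 0, 0, 0, 0.085]
[-0.0086, 0.0, 0.0051, 0, 0, 0, 0.085]
[-0.0091, 0.0, 0.0041, 0, 0, 0, 0.085]
end 4.34070625
```

Emit:
play_rows(
  series=[
    [-0.0005, 0.001, 0.0132, 0, 0, 0, 0.085],
    [-0.0017, 0, 0.0129, 0, 0, 0, 0.085],
    [-0.0037, 0, 0.0098, 0, 0, 0, 0.085],
    [-0.0048, 0, 0.0092, 0, 0, 0, 0.085],
    [-0.0058, 0, 0.0086, 0, 0, 0, 0.085],
    [-0.0066, 0, 0.0078, 0, 0, 0, 0.085],
    [-0.0074, 0, 0.007, 0, 0, 0, 0.085],
    [-0.0081, 0, 0.0061, 0, 0, 0, 0.085],
    [-0.0086, 0, 0.0051, 0, 0, 0, 0.085],
    [-0.0091, 0, 0.0041, 0, 0, 0, 0.085],
  ],
)

```text
clock: 14.0
position: [515.3, 21.5, 150.9]
ee_rot: [0.0, -0.705, 0.71, 0.002]
contact_force: [0.5, 0.2, 0.6]
gripper_width: 85.0
```

```bash
python3 trk.py k5
```

```text
t 14.0 T [515.3  21.5 150.9] T after pic [516.8  21.3 151. ] w 85.2 F [0.5 0.2 0.6] dr [-0.007 -0.002  0.003]
[(8.054455445544555, 810, [278.4, 321.0], 72.66666666666667)]
knob [515.8  22.2 172. ] off tool x,z [-0.5 -0.6] phi 4.35 r 99.9 rates [1.368 1.281 1.201 1.131]
kpos [[9.8, -0.8788914214867038], [10.85, 0.5574619278987233], [11.9, 1.9020332903440282], [12.95, 3.1627831489807514], [14.0, 4.35005431851968]]
```

Run:
```python
from nxt import *
go(14.0,4.35,1.097,.066,lead=.0)
```

```text
lag now (world) [ 4.1 -1. ] knob phi 4.405 w 1.0937
[-0.0117, 0.0, 0.003, 0, 0, 0, 0.085]
[-0.0119, 0.0, 0.0019, 0, 0, 0, 0.085]
[-0.0099, 0.0, 0.0004, 0, 0, 0, 0.085]
[-0.0098, 0.0, -0.0007, 0, 0, 0, 0.085]
[-0.0096, 0.0, -0.0017, 0, 0, 0, 0.085]
[-0.0093, 0.0, -0.0027, 0, 0, 0, 0.085]
[-0.0089, 0.0, -0.0037, 0, 0, 0, 0.085]
[-0.0084, 0.0, -0.0045, 0, 0, 0, 0.085]
[-0.0079, 0.0, -0.0054, 0, 0, 0, 0.085]
[-0.0072, 0.0, -0.0061, 0, 0, 0, 0.085]
end 5.4654675
```

Emit:
play_rows(
  series=[
    [-0.0117, 0, 0.003, 0, 0, 0, 0.085],
    [-0.0119, 0, 0.0019, 0, 0, 0, 0.085],
    [-0.0099, 0, 0.0004, 0, 0, 0, 0.085],
    [-0.0098, 0, -0.0007, 0, 0, 0, 0.085],
    [-0.0096, 0, -0.0017, 0, 0, 0, 0.085],
    [-0.0093, 0, -0.0027, 0, 0, 0, 0.085],
    [-0.0089, 0, -0.0037, 0, 0, 0, 0.085],
    [-0.0084, 0, -0.0045, 0, 0, 0, 0.085],
    [-0.0079, 0, -0.0054, 0, 0, 0, 0.085],
    [-0.0072, 0, -0.0061, 0, 0, 0, 0.085],
  ],
)

```text
clock: 15.05
position: [618.4, 42.6, 149.7]
ee_rot: [0.001, -0.705, 0.71, 0.002]
contact_force: [-0.7, -0.1, 0.1]
gripper_width: 84.9
```

```bash
python3 trk.py k6
python3 - <<'E'
from nxt import *
L=json.load(open("log.json"));t=np.array(L)[:,0];f=np.array(L)[:,1]
p=np.polyfit(t[-4:]-t[-1],f[-4:],2);print(p)
go(t[-1],f[-1],p[1],.066,lead=.0)
E
```

```text
t 15.05 T [618.4  42.6 149.7] T after pic [619.7  43.5 149.7] w 84.8 F [-0.7 -0.1  0.1] dr [-0.007 -0.002  0.003]
[(8.012152777777779, 822, [277.1, 323.3], 71.62773722627738)]
knob [619.4  43.5 172. ] off tool x,z [-0.9 -0.7] phi 5.47 r 99.3 rates [1.368 1.281 1.201 1.131 1.067]
kpos [[9.8, -0.8788914214867038], [10.85, 0.5574619278987233], [11.9, 1.9020332903440282], [12.95, 3.1627831489807514], [14.0, 4.35005431851968], [15.05, 5.469892246591398]]
[-0.03195282  1.03181034  5.46958997]
lag now (world) [3.9 3. ] knob phi 5.521 w 1.0285103389565244
[-0.0081, 0.0, -0.0087, 0, 0, 0, 0.085]
[-0.0073, 0.0, -0.0092, 0, 0, 0, 0.085]
[-0.0045, 0.0, -0.0081, 0, 0, 0, 0.085]
[-0.0036, 0.0, -0.0085, 0, 0, 0, 0.085]
[-0.0028, 0.0, -0.0087, 0, 0, 0, 0.085]
[-0.0019, 0.0, -0.0089, 0, 0, 0, 0.085]
[-0.001, 0.0, -0.009, 0, 0, 0, 0.085]
[-0.0001, 0.0, -0.009, 0, 0, 0, 0.085]
[0.0008, 0.0, -0.0089, 0, 0, 0, 0.085]
[0.0016, 0.0, -0.0087, 0, 0, 0, 0.085]
end 6.516910602495749
```

Emit:
play_rows(
  series=[
    [-0.0081, 0, -0.0087, 0, 0, 0, 0.085],
    [-0.0073, 0, -0.0092, 0, 0, 0, 0.085],
    [-0.0045, 0, -0.0081, 0, 0, 0, 0.085],
    [-0.0036, 0, -0.0085, 0, 0, 0, 0.085],
    [-0.0028, 0, -0.0087, 0, 0, 0, 0.085],
    [-0.0019, 0, -0.0089, 0, 0, 0, 0.085],
    [-0.001, 0, -0.009, 0, 0, 0, 0.085],
    [-0.0001, 0, -0.009, 0, 0, 0, 0.085],
    [0.0008, 0, -0.0089, 0, 0, 0, 0.085],
    [0.0016, 0, -0.0087, 0, 0, 0, 0.085],
  ],
)

```text
clock: 16.1
position: [648.4, 139.1, 148.8]
ee_rot: [0.001, -0.705, 0.71, 0.001]
contact_force: [-1.1, 0.5, 0.5]
gripper_width: 85.0
```

```bash
cat > go.sh <<'X'
python3 trk.py $1
python3 - <<'E'
from nxt import *
L=json.load(open("log.json"));t=np.array(L)[:,0];f=np.array(L)[:,1]
p=np.polyfit(t[-4:]-t[-1],f[-4:],2);print(p)
go(t[-1],f[-1],p[1],-2*p[0],lead=.0)
E
X
bash go.sh k7
```

```text
t 16.1 T [648.4 139.1 148.8] T after pic [648.3 140.4 148.7] w 85.2 F [-1.1  0.5  0.5] dr [-0.007 -0.001  0.003]
[(8.018292682926829, 810, [281.4, 322.4], 69.17037037037036)]
knob [647.9 138.9 172. ] off tool x,z [0.6 0.4] phi 6.52 r 99.5 rates [1.368 1.281 1.201 1.131 1.067 1.   ]
kpos [[9.8, -0.8788914214867038], [10.85, 0.5574619278987233], [11.9, 1.9020332903440282], [12.95, 3.1627831489807514], [14.0, 4.35005431851968], [15.05, 5.469892246591398], [16.1, 6.519945825811084]]
[-0.0311151   0.967828    6.52006338]
lag now (world) [-1.1  3.3] knob phi 6.568 w 0.9647164929838534
[0.0034, 0.0, -0.01, 0, 0, 0, 0.085]
[0.0042, 0.0, -0.0096, 0, 0, 0, 0.085]
[0.0044, 0.0, -0.0075, 0, 0, 0, 0.085]
[0.005, 0.0, -0.007, 0, 0, 0, 0.085]
[0.0056, 0.0, -0.0065, 0, 0, 0, 0.085]
[0.0062, 0.0, -0.0059, 0, 0, 0, 0.085]
[0.0066, 0.0, -0.0053, 0, 0, 0, 0.085]
[0.007, 0.0, -0.0046, 0, 0, 0, 0.085]
[0.0074, 0.0, -0.0039, 0, 0, 0, 0.085]
[0.0077, 0.0, -0.0032, 0, 0, 0, 0.085]
end 7.501860831348108
```

Emit:
play_rows(
  series=[
    [0.0034, 0, -0.01, 0, 0, 0, 0.085],
    [0.0042, 0, -0.0096, 0, 0, 0, 0.085],
    [0.0044, 0, -0.0075, 0, 0, 0, 0.085],
    [0.005, 0, -0.007, 0, 0, 0, 0.085],
    [0.0056, 0, -0.0065, 0, 0, 0, 0.085],
    [0.0062, 0, -0.0059, 0, 0, 0, 0.085],
    [0.0066, 0, -0.0053, 0, 0, 0, 0.085],
    [0.007, 0, -0.0046, 0, 0, 0, 0.085],
    [0.0074, 0, -0.0039, 0, 0, 0, 0.085],
    [0.0077, 0, -0.0032, 0, 0, 0, 0.085],
  ],
)

```text
clock: 17.15
position: [585.4, 209.1, 148.7]
ee_rot: [0.001, -0.705, 0.709, 0.001]
contact_force: [-0.4, -0.7, 0.6]
gripper_width: 85.1
```

```bash
bash go.sh k8
```

```text
t 17.15 T [585.4 209.1 148.7] T after pic [584.2 209.4 148.7] w 85.4 F [-0.4 -0.7  0.6] dr [-0.007  0.     0.003]
[(8.533003300330034, 836, [277.4, 324.0], 74.72009569377991)]
knob [586.3 209.5 172. ] off tool x,z [-0.8 -0.2] phi 7.497 r 100.3 rates [1.368 1.281 1.201 1.131 1.067 1.    0.93 ]
kpos [[9.8, -0.8788914214867038], [10.85, 0.5574619278987233], [11.9, 1.9020332903440282], [12.95, 3.1627831489807514], [14.0, 4.35005431851968], [15.05, 5.469892246591398], [16.1, 6.519945825811084], [17.15, 7.496611055103905]]
[-0.03246546  0.8967551   7.49679126]
lag now (world) [-2.3  1.4] knob phi 7.541 w 0.8935085533643962
[0.009, 0.0, -0.0028, 0, 0, 0, 0.085]
[0.0091, 0.0, -0.0021, 0, 0, 0, 0.085]
[0.008, 0.0, -0.0007, 0, 0, 0, 0.085]
[0.008, 0.0, -0.0, 0, 0, 0, 0.085]
[0.0079, 0.0, 0.0007, 0, 0, 0, 0.085]
[0.0078, 0.0, 0.0013, 0, 0, 0, 0.085]
[0.0076, 0.0, 0.002, 0, 0, 0, 0.085]
[0.0073, 0.0, 0.0026, 0, 0, 0, 0.085]
[0.007, 0.0, 0.0032, 0, 0, 0, 0.085]
[0.0067, 0.0, 0.0037, 0, 0, 0, 0.085]
end 8.402410735222249
```

Emit:
play_rows(
  series=[
    [0.009, 0, -0.0028, 0, 0, 0, 0.085],
    [0.0091, 0, -0.0021, 0, 0, 0, 0.085],
    [0.008, 0, -0.0007, 0, 0, 0, 0.085],
    [0.008, 0, 0, 0, 0, 0, 0.085],
    [0.0079, 0, 0.0007, 0, 0, 0, 0.085],
    [0.0078, 0, 0.0013, 0, 0, 0, 0.085],
    [0.0076, 0, 0.002, 0, 0, 0, 0.085],
    [0.0073, 0, 0.0026, 0, 0, 0, 0.085],
    [0.007, 0, 0.0032, 0, 0, 0, 0.085],
    [0.0067, 0, 0.0037, 0, 0, 0, 0.085],
  ],
)

```text
clock: 18.2
position: [499.1, 200.5, 149.4]
ee_rot: [0.001, -0.705, 0.709, 0.001]
contact_force: [0.2, 0.6, -0.7]
gripper_width: 84.6
```

```bash
bash go.sh k9
```

```text
t 18.2 T [499.1 200.5 149.4] T after pic [497.9 199.7 149.3] w 85.1 F [ 0.2  0.6 -0.7] dr [-0.006  0.     0.003]
[(8.134099616858238, 830, [281.2, 324.4], 72.63493975903614)]
knob [498.7 201.6 172. ] off tool x,z [ 0.5 -0.9] phi 8.402 r 100.7 rates [1.368 1.281 1.201 1.131 1.067 1.    0.93  0.863]
kpos [[9.8, -0.8788914214867038], [10.85, 0.5574619278987233], [11.9, 1.9020332903440282], [12.95, 3.1627831489807514], [14.0, 4.35005431851968], [15.05, 5.469892246591398], [16.1, 6.519945825811084], [17.15, 7.496611055103905], [18.2, 8.402347170199914]]
[-0.03272505  0.8277761   8.40222421]
lag now (world) [-2.4 -1. ] knob phi 8.444 w 0.8245035922103763
[0.0073, 0.0, 0.005, 0, 0, 0, 0.085]
[0.0068, 0.0, 0.0054, 0, 0, 0, 0.085]
[0.0052, 0.0, 0.0053, 0, 0, 0, 0.085]
[0.0047, 0.0, 0.0056, 0, 0, 0, 0.085]
[0.0042, 0.0, 0.0059, 0, 0, 0, 0.085]
[0.0037, 0.0, 0.0062, 0, 0, 0, 0.085]
[0.0032, 0.0, 0.0064, 0, 0, 0, 0.085]
[0.0026, 0.0, 0.0066, 0, 0, 0, 0.085]
[0.0021, 0.0, 0.0067, 0, 0, 0, 0.085]
[0.0016, 0.0, 0.0068, 0, 0, 0, 0.085]
end 9.235432706088073
```

Emit:
play_rows(
  series=[
    [0.0073, 0, 0.005, 0, 0, 0, 0.085],
    [0.0068, 0, 0.0054, 0, 0, 0, 0.085],
    [0.0052, 0, 0.0053, 0, 0, 0, 0.085],
    [0.0047, 0, 0.0056, 0, 0, 0, 0.085],
    [0.0042, 0, 0.0059, 0, 0, 0, 0.085],
    [0.0037, 0, 0.0062, 0, 0, 0, 0.085],
    [0.0032, 0, 0.0064, 0, 0, 0, 0.085],
    [0.0026, 0, 0.0066, 0, 0, 0, 0.085],
    [0.0021, 0, 0.0067, 0, 0, 0, 0.085],
    [0.0016, 0, 0.0068, 0, 0, 0, 0.085],
  ],
)

```text
clock: 19.25
position: [453.3, 134.8, 150.2]
ee_rot: [0.001, -0.705, 0.709, 0.001]
contact_force: [1.1, -0.7, 1.0]
gripper_width: 85.0
```

```bash
bash go.sh k10
```

```text
t 19.25 T [453.3 134.8 150.2] T after pic [452.7 133.9 150.1] w 84.9 F [ 1.1 -0.7  1. ] dr [-0.007  0.     0.004]
[(8.229591836734693, 812, [283.3, 318.3], 71.98645320197045)]
knob [452.1 133.9 172. ] off tool x,z [1.3 1. ] phi 9.242 r 100.8 rates [1.368 1.281 1.201 1.131 1.067 1.    0.93  0.863 0.799]
kpos [[9.8, -0.8788914214867038], [10.85, 0.5574619278987233], [11.9, 1.9020332903440282], [12.95, 3.1627831489807514], [14.0, 4.35005431851968], [15.05, 5.469892246591398], [16.1, 6.519945825811084], [17.15, 7.496611055103905], [18.2, 8.402347170199914], [19.25, 9.241772949695967]]
[-0.03112006  0.7658973   9.24154201]
lag now (world) [-0.4 -3.9] knob phi 9.28 w 0.7627852908380419
[0.001, 0.0, 0.0089, 0, 0, 0, 0.085]
[0.0004, 0.0, 0.0089, 0, 0, 0, 0.085]
[-0.0003, 0.0, 0.0068, 0, 0, 0, 0.085]
[-0.0008, 0.0, 0.0068, 0, 0, 0, 0.085]
[-0.0013, 0.0, 0.0066, 0, 0, 0, 0.085]
[-0.0018, 0.0, 0.0065, 0, 0, 0, 0.085]
[-0.0022, 0.0, 0.0063, 0, 0, 0, 0.085]
[-0.0026, 0.0, 0.006, 0, 0, 0, 0.085]
[-0.003, 0.0, 0.0058, 0, 0, 0, 0.085]
[-0.0034, 0.0, 0.0055, 0, 0, 0, 0.085]
end 10.011655248574261
```

Emit:
play_rows(
  series=[
    [0.001, 0, 0.0089, 0, 0, 0, 0.085],
    [0.0004, 0, 0.0089, 0, 0, 0, 0.085],
    [-0.0003, 0, 0.0068, 0, 0, 0, 0.02],
    [-0.0008, 0, 0.0068, 0, 0, 0, 0.02],
    [-0.0013, 0, 0.0066, 0, 0, 0, 0.02],
    [-0.0018, 0, 0.0065, 0, 0, 0, 0.02],
    [-0.0022, 0, 0.0063, 0, 0, 0, 0.02],
    [-0.0022, 0, 0.005, 0, 0, 0, 0.02],
    [-0.0015, 0, 0.003, 0, 0, 0, 0.02],
    [-0.0005, 0, 0.001, 0, 0, 0, 0.02],
  ],
)

```text
clock: 20.3
position: [463.2, 68.2, 150.8]
ee_rot: [0.001, -0.705, 0.71, 0.002]
contact_force: [-0.6, -0.7, 0.9]
gripper_width: 29.1
```

```bash
python3 trk.py k11
python3 - <<'E'
from plan import *
C=(551.2,115.6); f=where(C)%(2*np.pi); park=2.51; print(f,f-park)
n=10; d=(park-f)
p=np.array([.3,.6,.9,1.1,1.2,1.3,1.3,1.2,1.2,.9]);p=p/p.sum()*d*.8
rows(f,p,.02,lead=-.02,gain=1.05)
E
```

```text
t 20.3 T [463.2  68.2 150.8] T after pic [463.2  68.2 150.8] w 28.7 F [-0.6 -0.7  0.9] dr [-0.007 -0.002  0.004]
[(9.782051282051283, 815, [280.8, 318.0], 78.18527607361963)]
knob [462.9  67.7 172. ] off tool x,z [0.4 0.7] phi 9.922 r 100.5 rates [1.368 1.281 1.201 1.131 1.067 1.    0.93  0.863 0.799 0.648]
kpos [[9.8, -0.8788914214867038], [10.85, 0.5574619278987233], [11.9, 1.9020332903440282], [12.95, 3.1627831489807514], [14.0, 4.35005431851968], [15.05, 5.469892246591398], [16.1, 6.519945825811084], [17.15, 7.496611055103905], [18.2, 8.402347170199914], [19.25, 9.241772949695967], [20.3, 9.922204149623058]]
t 20.35 pos [463.2  68.2 150.8] phi -2.648 r 99.9 F [-0.5  0.1  2.3] w 28.7
3.6355831364744096 1.1255831364744098
[0.0011, 0.0, -0.0023, 0, 0, 0, 0.02]
[0.0021, 0.0, -0.0047, 0, 0, 0, 0.02]
[0.0027, 0.0, -0.0072, 0, 0, 0, 0.02]
[0.0024, 0.0, -0.0091, 0, 0, 0, 0.02]
[0.0016, 0.0, -0.0102, 0, 0, 0, 0.02]
[0.0005, 0.0, -0.0111, 0, 0, 0, 0.02]
[-0.0008, 0.0, -0.0111, 0, 0, 0, 0.02]
[-0.0019, 0.0, -0.0101, 0, 0, 0, 0.02]
[-0.003, 0.0, -0.0099, 0, 0, 0, 0.02]
[-0.0029, 0.0, -0.0072, 0, 0, 0, 0.02]
end 2.7351166272948815
```

The carousel coasted freely for more than nine seconds, falling from about 1.4 to 0.77 rad/s. The knob is now gripped again and at rest, so I turn it back towards park.

Emit:
play_rows(
  series=[
    [0.0011, 0, -0.0023, 0, 0, 0, 0.02],
    [0.0021, 0, -0.0047, 0, 0, 0, 0.02],
    [0.0027, 0, -0.0072, 0, 0, 0, 0.02],
    [0.0024, 0, -0.0091, 0, 0, 0, 0.02],
    [0.0016, 0, -0.0102, 0, 0, 0, 0.02],
    [0.0005, 0, -0.0111, 0, 0, 0, 0.02],
    [-0.0008, 0, -0.0111, 0, 0, 0, 0.02],
    [-0.0019, 0, -0.0101, 0, 0, 0, 0.02],
    [-0.003, 0, -0.0099, 0, 0, 0, 0.02],
    [-0.0025, 0, -0.005, 0, 0, 0, 0.02],
  ],
)

```text
clock: 21.35
position: [460.3, 158.7, 150.8]
ee_rot: [0.001, -0.705, 0.709, 0.001]
contact_force: [-2.5, 0.3, 2.6]
gripper_width: 29.2
```

Run:
```python
from plan import *
C=(551.2,115.6); f=where(C)%(2*np.pi); park=2.51; print(f-park); d=park-f
rows(f,d*np.array([.15,.25,.25,.2,.15]),.02,lead=-.0,gain=1.05)
```

```text
t 21.35 pos [460.3 158.7 150.8] phi 2.699 r 100.6 F [-2.5  0.3  2.6] w 29.2
0.1889651231460694
[-0.0012, 0.0, -0.0024, 0, 0, 0, 0.02]
[-0.0021, 0.0, -0.004, 0, 0, 0, 0.02]
[-0.0023, 0.0, -0.0039, 0, 0, 0, 0.02]
[-0.002, 0.0, -0.003, 0, 0, 0, 0.02]
[-0.0016, 0.0, -0.0022, 0, 0, 0, 0.02]
end 2.5100000000000002
```

Emit:
play_rows(
  series=[
    [-0.0012, 0, -0.0024, 0, 0, 0, 0.02],
    [-0.0021, 0, -0.004, 0, 0, 0, 0.02],
    [-0.0023, 0, -0.0039, 0, 0, 0, 0.02],
    [-0.002, 0, -0.003, 0, 0, 0, 0.02],
    [-0.001, 0, -0.0015, 0, 0, 0, 0.02],
    [0, 0, 0, 0, 0, 0, 0.02],
  ],
)

```text
clock: 21.95
position: [470.4, 175.7, 150.8]
ee_rot: [0.001, -0.706, 0.709, 0.001]
contact_force: [-1.7, 1.6, 3.0]
gripper_width: 28.6
```

Run:
```python
from plan import *
import pickle
C=(551.2,115.6); f=where(C); print(f-2.51, read_state()["joints"].round(2))
ims=[]
for n in ("scene","side","wrist"):
    im=get_image(n);pickle.dump(im,open("p_"+n+".pkl","wb"));ims.append(im["color"][:,:,::-1])
a=cv2.resize(ims[0][130:270,250:390],(400,400));b=cv2.resize(ims[1][180:320,160:300],(400,400))
cv2.imwrite("pics/park1.png",cv2.convertScaleAbs(np.hstack([a,b]),alpha=1.6))
```

```text
t 21.95 pos [470.4 175.7 150.8] phi 2.502 r 100.7 F [-1.7  1.6  3. ] w 28.6
-0.007857621723779129 [ 0.68  0.28 -0.43  0.   -0.87 -0.68]
```

View pics/park1.png

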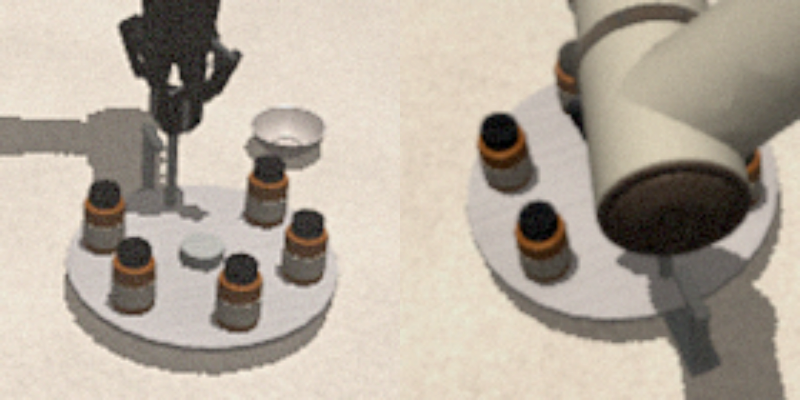

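Emit:
play_rows(
  series=[
    [0, 0, 0, 0, 0, 0, 0.02],
    [0, 0, 0, 0, 0, 0, 0.085],
    [0, 0, 0, 0, 0, 0, 0.085],
    [0, 0, 0, 0, 0, 0, 0.085],
    [0, 0, 0, 0, 0, 0, 0.085],
    [0, 0, 0, 0, 0, 0, 0.085],
  ],
)

```text
clock: 22.7
position: [469.5, 173.5, 149.8]
ee_rot: [0.002, -0.705, 0.71, 0.002]
contact_force: [-0.3, 0.5, -0.1]
gripper_width: 84.9
```

```bash
rm log.json; python3 trk.py r1; sleep 0; python3 trk.py r2
```

```text
t 22.7 T [469.5 173.5 149.8] T after pic [469.5 173.5 149.8] w 85.2 F [-0.3  0.5 -0.1] dr [-0.007 -0.     0.005]
[(8.346320346320347, 801, [283.8, 318.5], 70.05867665418228)]
knob [468.2 172.5 172. ] off tool x,z [1.4 1.2] phi 2.541 r 100.6 rates []
kpos [[22.7, 2.540945355816593]]
t 22.75 T [469.5 173.5 149.8] T after pic [469.5 173.6 149.9] w 85.4 F [ 0.6 -0.3 -0.2] dr [-0.007 -0.     0.005]
[(7.793859649122807, 806, [284.1, 318.3], 69.95533498759305)]
knob [468.1 172.4 172. ] off tool x,z [1.5 1.3] phi 2.542 r 100.7 rates [0.024]
kpos [[22.7, 2.540945355816593], [22.75, 2.542169470761458]]
```

Emit:
play_rows(
  series=[
    [0, -0.02, 0, 0, 0, 0, 0.085],
    [0, -0.02, 0, 0, 0, 0, 0.085],
    [0, -0.03, 0, 0, 0, 0, 0.085],
    [0, -0.03, -0.02, 0, 0, 0, 0.085],
    [0, -0.02, -0.03, 0, 0, 0, 0.085],
    [0, 0, -0.03, 0, 0, 0, 0.085],
    [0, 0, -0.02, 0, 0, 0, 0.085],
    [0, 0, 0, 0, 0, 0, 0.085],
    [0, 0, 0, 0, 0, 0, 0.085],
  ],
)

```text
clock: 23.7
position: [469.2, 276.7, 272.5]
ee_rot: [0.002, -0.704, 0.71, 0.004]
contact_force: [0.0, -0.0, 0.2]
gripper_width: 85.0
```

```bash
python3 look.py v1
```

```text
t 23.75 [469.3 276.5 272.4] w 85.42164108877458 F [0.1 0.6 0.1] dr [-0.009 -0.002  0.008]
TCP axis z172: [280.8 215.5]
```

View pics/v1.png

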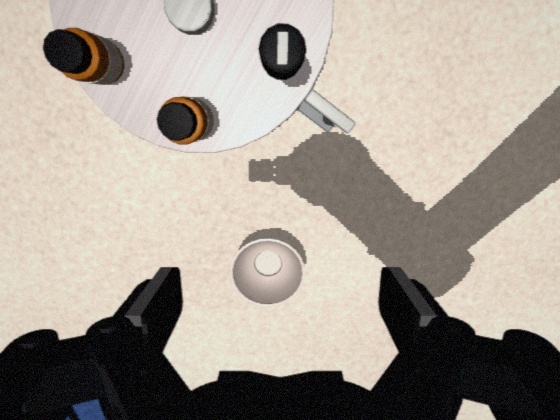

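```bash
cat > ang.py <<'E'
from mark import *
import sys
im,s=pickle.load(open(sys.argv[1]+".pkl","rb"));C=np.array([551.2,115.6])
d=lambda q:(round(float(np.arctan2(q[1]-C[1],q[0]-C[0])),4),round(float(np.hypot(*(q[:2]-C))),1))
for o in marker(im)[:3]:
    q=atz(im,*o[2],172)+R.from_quat(s["ee_rot"]).apply([.7,0,0]);print("mark",o[1:3],q.round(1),d(q))
for a in sys.argv[2:]:
    u,v,z=map(float,a.split(","));q=atz(im,u,v,z);print(a,q.round(1),d(q))
E
python3 ang.py v1 307,95,88 350,127,88 283,50,172 188,10,46
python3 look.py v2; python3 ang.py v2
python3 - <<'E'
import cv2;a=cv2.imread("pics/v2.png");cv2.imwrite("pics/v2c.png",cv2.resize(a[0:150,140:390],(800,480),interpolation=cv2.INTER_CUBIC))
E
```

```text
mark (388, [282.1, 47.5]) [467.6 168.9 172. ] (2.574, 99.1)
307,95,88 [445.6 193.3  88. ] (2.5076, 131.1)
350,127,88 [406.6 220.5  88. ] (2.5142, 178.6)
283,50,172 [467.8 170.3 172. ] (2.5614, 99.7)
188,10,46 [553.5 117.   46. ] (0.5652, 2.7)
t 23.8 [469.3 276.1 272.5] w 85.27630327792612 F [ 0.4 -0.2 -0.4] dr [-0.009 -0.003  0.008]
TCP axis z172: [280.8 215.4]
mark (387, [282.1, 48.1]) [467.6 169.  172. ] (2.5729, 99.2)
```

View pics/v2c.png

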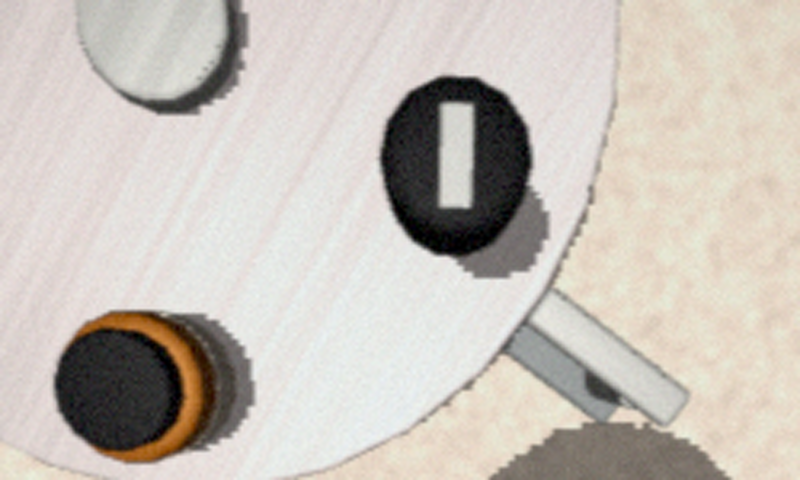

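The post direction measures 2.511 rad here, from both ends of the tongue, and matches the earlier views. After release the knob crept to 2.57, about 3.5° past it. I'll go back, grip it again, set it exactly and settle longer before letting go.

Emit:
play_rows(
  series=[
    [0.001, 0, 0.025, -0.008, -0.003, 0.008, 0.085],
    [0, 0.01, 0.035, 0, 0, 0, 0.085],
    [0, 0.015, 0.03, 0, 0, 0, 0.085],
    [0, 0.02, 0.012, 0, 0, 0, 0.085],
    [0, 0, 0, 0, 0, 0, 0.085],
  ],
)

```text
clock: 24.3
position: [466.9, 166.6, 225.4]
ee_rot: [-0.0, -0.706, 0.708, 0.002]
contact_force: [-0.6, 0.0, 0.2]
gripper_width: 85.4
```

```bash
python3 trk.py r3
```

```text
t 24.3 T [466.9 166.6 225.4] T after pic [468.1 167.8 227.1] w 84.9 F [-0.6  0.   0.2] dr [-0.002 -0.003  0.002]
[]
```

Emit:
play_rows(
  series=[
    [0, 0.02, -0.002, 0, 0, 0, 0.085],
    [0, 0.025, 0, 0, 0, 0, 0.085],
    [0, 0.02, 0, 0, 0, 0, 0.085],
    [0, 0.009, 0, 0, 0, 0, 0.085],
    [0, 0, 0, 0, 0, 0, 0.085],
  ],
)

```text
clock: 24.85
position: [473.4, 173.7, 157.3]
ee_rot: [0.005, 0.709, -0.705, 0.005]
contact_force: [-0.5, -0.9, -0.3]
gripper_width: 85.2
```

```bash
python3 trk.py r4
```

```text
t 24.85 T [473.4 173.7 157.3] T after pic [473.8 174.  158. ] w 84.9 F [-0.5 -0.9 -0.3] dr [ 0.005  0.    -0.013]
[(8.399543378995434, 725, [297.2, 301.7], 68.74068965517242)]
knob [466.7 170.4 172. ] off tool x,z [6.4 3.3] phi 2.566 r 100.7 rates [0.024 0.012]
kpos [[22.7, 2.540945355816593], [22.75, 2.542169470761458], [24.85, 2.5664256663857827]]
```

Emit:
play_rows(
  series=[
    [0.006, 0.007, 0.004, 0.005, 0, -0.012, 0.085],
    [0, 0, 0, 0, 0, 0, 0.085],
    [0, 0, 0, 0, 0, 0, 0.02],
    [0, 0, 0, 0, 0, 0, 0.02],
    [0, 0, 0, 0, 0, 0, 0.02],
    [0, 0, 0, 0, 0, 0, 0.02],
    [0, 0, 0, 0, 0, 0, 0.02],
    [0, 0, 0, 0, 0, 0, 0.02],
  ],
)

```text
clock: 25.7
position: [468.0, 171.2, 154.5]
ee_rot: [0.001, 0.708, -0.706, 0.002]
contact_force: [0.4, -0.8, -0.4]
gripper_width: 28.7
```

```bash
python3 trk.py r5; python3 -c "
from plan import *
where((551.2,115.6))"
```

```text
t 25.7 T [468.  171.2 154.5] T after pic [468.1 171.3 154.5] w 28.8 F [ 0.4 -0.8 -0.4] dr [ 0.003  0.001 -0.005]
[(9.953947368421053, 758, [280.0, 315.3], 78.64775725593668)]
knob [467.8 171.8 172. ] off tool x,z [ 0.1 -0.7] phi 2.549 r 100.6 rates [ 0.024  0.012 -0.021]
kpos [[22.7, 2.540945355816593], [22.75, 2.542169470761458], [24.85, 2.5664256663857827], [25.7, 2.5488143521772155]]
t 25.75 pos [468.1 171.3 154.5] phi 2.551 r 100.1 F [0.3 0.5 0.2] w 28.8
```

Emit:
play_rows(
  series=[
    [-0.001, 0, -0.0016, 0, 0, 0, 0.02],
    [-0.001, 0, -0.0016, 0, 0, 0, 0.02],
    [0, 0, 0, 0, 0, 0, 0.02],
    [0, 0, 0, 0, 0, 0, 0.02],
    [0, 0, 0, 0, 0, 0, 0.02],
    [0, 0, 0, 0, 0, 0, 0.02],
    [0, 0, 0, 0, 0, 0, 0.02],
  ],
)

```text
clock: 26.45
position: [470.5, 174.7, 154.5]
ee_rot: [0.002, 0.708, -0.706, 0.002]
contact_force: [0.3, -0.4, -1.0]
gripper_width: 28.7
```

```bash
python3 trk.py r6; python3 -c "
from plan import *
where((551.2,115.6)); print(read_state()['joint_vel'])"
```

```text
t 26.45 T [470.5 174.7 154.5] T after pic [470.5 174.7 154.5] w 28.6 F [ 0.3 -0.4 -1. ] dr [ 0.004  0.001 -0.005]
[(9.918859649122806, 756, [279.9, 315.4], 79.32671957671958)]
knob [470.3 175.4 172. ] off tool x,z [ 0.1 -0.7] phi 2.505 r 100.5 rates [ 0.024  0.012 -0.021 -0.058]
kpos [[22.7, 2.540945355816593], [22.75, 2.542169470761458], [24.85, 2.5664256663857827], [25.7, 2.5488143521772155], [26.45, 2.504962216516378]]
t 26.5 pos [470.5 174.7 154.5] phi 2.51 r 100.0 F [-1.1 -0.3  0.5] w 28.6
[-0.00042389 -0.00014455  0.00098502 -0.00099993  0.00064374 -0.00031476]
```

Emit:
play_rows(
  series=[
    [0, 0, 0, 0, 0, 0, 0.04],
    [0, 0, 0, 0, 0, 0, 0.06],
    [0, 0, 0, 0, 0, 0, 0.085],
    [0, 0, 0, 0, 0, 0, 0.085],
    [0, 0, 0, 0, 0, 0, 0.085],
  ],
)

```text
clock: 27.0
position: [470.7, 174.7, 154.7]
ee_rot: [0.002, 0.708, -0.706, 0.002]
contact_force: [-0.2, 0.5, 0.2]
gripper_width: 85.3
```

```bash
python3 trk.py r7
```

```text
t 27.0 T [470.7 174.7 154.7] T after pic [470.7 174.7 154.7] w 85.1 F [-0.2  0.5  0.2] dr [ 0.004  0.001 -0.006]
[(8.427631578947368, 736, [282.2, 313.2], 70.16983695652173)]
knob [469.7 174.6 172. ] off tool x,z [0.9 0.1] phi 2.515 r 100.6 rates [ 0.024  0.012 -0.021 -0.058  0.018]
kpos [[22.7, 2.540945355816593], [22.75, 2.542169470761458], [24.85, 2.5664256663857827], [25.7, 2.5488143521772155], [26.45, 2.504962216516378], [27.0, 2.5146983961171854]]
```

Emit:
play_rows(
  series=[
    [0, 0, 0, 0, 0, 0, 0.085],
    [0, 0, 0, 0, 0, 0, 0.085],
    [0, 0, 0, 0, 0, 0, 0.085],
    [0, 0, 0, 0, 0, 0, 0.085],
    [0, 0, 0, 0, 0, 0, 0.085],
    [0, 0, 0, 0, 0, 0, 0.085],
    [0, 0, 0, 0, 0, 0, 0.085],
    [0, 0, 0, 0, 0, 0, 0.085],
  ],
)

```text
clock: 27.85
position: [470.8, 174.7, 154.7]
ee_rot: [0.002, 0.708, -0.706, 0.002]
contact_force: [-0.4, 0.3, 0.3]
gripper_width: 85.0
```

```bash
python3 trk.py r8
```

```text
t 27.85 T [470.8 174.7 154.7] T after pic [470.8 174.8 154.7] w 85.1 F [-0.4  0.3  0.3] dr [ 0.004  0.001 -0.006]
[(8.183982683982684, 739, [282.7, 312.6], 69.89039242219215)]
knob [469.6 174.4 172. ] off tool x,z [1.1 0.3] phi 2.517 r 100.6 rates [ 0.024  0.012 -0.021 -0.058  0.018  0.003]
kpos [[22.7, 2.540945355816593], [22.75, 2.542169470761458], [24.85, 2.5664256663857827], [25.7, 2.5488143521772155], [26.45, 2.504962216516378], [27.0, 2.5146983961171854], [27.85, 2.517409929708285]]
```

The knob is at rest at 2.517, within 0.4° of the post at 2.511. I withdraw straight up and check once more.

Emit:
play_rows(
  series=[
    [0, -0.02, 0, 0, 0, 0, 0.085],
    [0, -0.025, 0, 0, 0, 0, 0.085],
    [0, -0.025, 0, 0, 0, 0, 0.085],
    [0, -0.025, -0.02, 0, 0, 0, 0.085],
    [0, -0.02, -0.03, 0, 0, 0, 0.085],
    [0, 0, -0.03, 0, 0, 0, 0.085],
    [0, 0, -0.02, 0, 0, 0, 0.085],
    [0, 0, 0, 0, 0, 0, 0.085],
    [0, 0, 0, 0, 0, 0, 0.085],
  ],
)

```text
clock: 28.8
position: [469.0, 276.5, 273.3]
ee_rot: [0.001, 0.708, -0.706, 0.0]
contact_force: [-1.8, -0.3, 1.1]
gripper_width: 85.3
```

```bash
python3 look.py v3; python3 ang.py v3
python3 - <<'E'
import cv2;a=cv2.imread("pics/v3.png");cv2.imwrite("pics/v3c.png",cv2.resize(a[0:150,140:390],(800,480),interpolation=cv2.INTER_CUBIC))
E
```

```text
t 28.85 [469.  276.3 273.2] w 85.2374666796994 F [-0.3  0.6  0.4] dr [ 0.002 -0.002 -0.002]
TCP axis z172: [282.4 213.7]
mark (387, [279.0, 53.6]) [470.5 173.2 172. ] (2.5221, 99.2)
```

View pics/v3c.png

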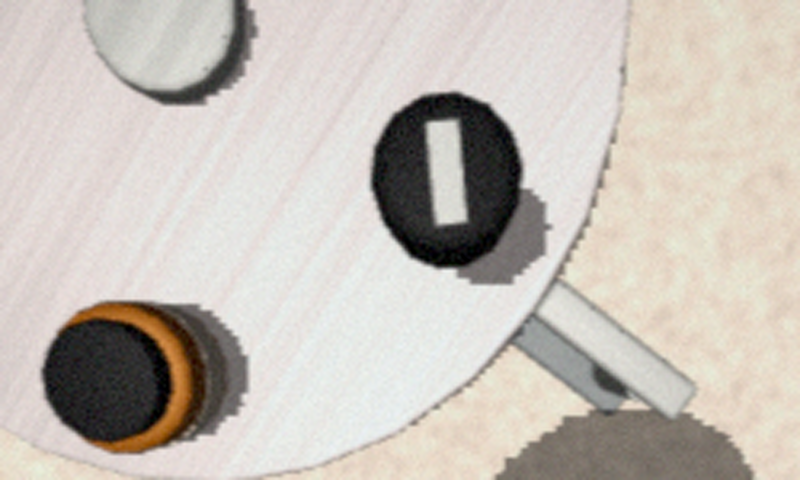

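Emit:
play_rows(
  series=[
    [0, 0, 0, 0, 0, 0, 0.085],
    [0, 0, 0, 0, 0, 0, 0.085],
    [0, 0, 0, 0, 0, 0, 0.085],
    [0, 0, 0, 0, 0, 0, 0.085],
    [0, 0, 0, 0, 0, 0, 0.085],
    [0, 0, 0, 0, 0, 0, 0.085],
    [0, 0, 0, 0, 0, 0, 0.085],
    [0, 0, 0, 0, 0, 0, 0.085],
    [0, 0, 0, 0, 0, 0, 0.085],
    [0, 0, 0, 0, 0, 0, 0.085],
  ],
)

```text
clock: 29.85
position: [468.9, 273.0, 272.4]
ee_rot: [0.002, 0.707, -0.707, -0.002]
contact_force: [0.5, -0.3, -0.2]
gripper_width: 84.9
```

```bash
python3 look.py v4; python3 ang.py v4; python3 -c "
from bench import job_done
print(job_done())"
```

```text
t 29.9 [468.8 273.  272.4] w 84.74232570945102 F [-0.2 -0.5 -0.2] dr [ 0.    -0.005 -0.   ]
TCP axis z172: [282.2 214.7]
mark (383, [277.8, 59.8]) [470.5 173.  172. ] (2.5231, 99.1)
the job is handed in; nothing more can be done
None
```

The carousel runs freely, and I parked its knob in line with the index post and handed the job in at about 30 s.

- **Spin:** I turned it anticlockwise to about 1.4 rad/s, one turn in about 4.5 s, and let go at about 9.5 s.
- **Coast:** The open fingers followed the knob for over 9 s while it slowed from about 1.4 to 0.77 rad/s. They stayed within 2–5 mm of centre at each check, and about 7 mm at worst just after a picture. Contact force stayed at noise level.
- **Park:** After the first release the knob crept about 3.5° past the post, because the arm had not settled before letting go. I gripped it again, reset it and waited longer before releasing.
- **Last checks:** The knob measured 2.523 rad and the post 2.511 rad, so they are about 0.7° (1 mm) apart. The knob moved only 0.001 rad in the last second, and the gripper was clear above everything. No force or movement suggested the jar, dish or spatula was touched, but I did not measure their positions again at the end.

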